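# Stack two drying trays on the splined column with alternating tabs

## Robot

A 6-joint arm with a two-finger parallel gripper is mounted at the origin on a cart in front of the work surface, level with it; the furniture and walls round the work are solid. World frame = base frame: x ahead of the robot, y to its left, z up, the work surface at z = 0. Lengths are in m, angles in rad, forces in N, time in s.
With the tool pointing down it reaches from about 0.275 to 0.85 m from the base axis. Payload 5.2 kg.
Tool frame: the origin (TCP) lies on the centre line of the jaws, within the pads' length; the fingertips stand 14 mm ahead of it and the grasp point (between the pads) lies 5 mm behind it; z points along the fingers, x is the direction in which the jaws open and shut, and the axes are right-handed (so a half turn about z gives the same grasp; the last joint's range is limited). The gripper opens to 85 mm and grips with 20 to 120 N. Pads are 22 mm wide; open, the fingers measure 114 mm over their backs; the gripper's body (76 mm by 85 mm) begins 54 mm behind the grasp point. The pads swing forward as they close: fully open they stand 13 mm farther back than shut.
Start: joints at [1.114, 0.259, 1.535, -0, 1.348, -0.203], TCP at [0.138, 0.532, 0.245] pointing down, gripper open.
Joint ranges: [-3.14, 3.14], [-0.91, 2.08], [0.19, 2.58], [-1.22, 4.36], [0.22, 2.71], [-3.12, 3.12]. Speed limits (rad/s): [2.57, 2.57, 3.14, 3.14, 3.14, 3.14].

## Interface

Orientations are given as a unit quaternion [x, y, z, w].
In Python, from rig import manip gives the robot as it stands. The module is installed in compiled form; this text tells all that it offers.
- The arm moves only by the tool drive_tool, never from a script. Its arguments are lists of equal length, an entry for each row: "travel": the shift along the tool's x, y, z as a fraction of full scale, a list of three; "rotation": the turn, a rotation vector about the tool's x, y, z as a fraction of full scale, a list of three; "jaw": the gripper command: -1 is fully open, 1 is shut, values between are in proportion. A call has 1 to 20 rows; each row is the pose to reach, as a shift and turn from the pose commanded when the call began, along the tool's axes at that moment; what a row does not reach only later rows make up. Full scale, the value 1, is 0.4 m for a shift and 2 rad for a turn. A row lasts 1/10 s, in which the tool goes at most 50 mm and 8.59 degrees, less where a joint would pass 70% of its speed; a pose out of reach is approached as far as the arm can. A call with a number of a shift or a turn outside -1 to 1 is refused whole. A call with a gripper value outside its range is refused whole. The fingers move at their own pace and stop on an object; "newtons" is the grip in N (left out, the last holds). Time passes only in rows, so rows that repeat a pose let the fingers close. It gives the time, the measured TCP pose, the force and the opening at its end, in the units of the state.
- manip.get_obs(): the state, without advancing time (a new reading comes with each control period).
- manip.snapshot(name): name is "scene" or "top" or "wrist"; returns a dict with "img" (420x560x3 uint8, red, green, blue), "z_map" (420x560 float32, m along the optical axis (not along the pixel's ray), 0 where there is no reading), "camera_matrix" (3x3 intrinsics, pixels), "camera_from_world" (4x4, takes a point from world to camera coordinates). Camera axes: x right, y down, z forward; pixel columns grow to the right and rows downward; lengths in m; the calibration is good to about 2 mm. A picture is of the moment at which its call begins.
- manip.sign_off(): hands the job in, once; it reports no verdict.
The state is a dict: "time": time; "joint_positions": joint angles; "qvel": joint speeds; "tau": joint torques, N m; "ee_pos": TCP position; "tcp_rot": TCP orientation; "contact_force": force on the tool from outside, world axes, zero at the start; "wrist_torque": the same for the moment, N m; "finger_gap": finger opening in m.
Only numpy, scipy, OpenCV 4.12 (cv2) and the standard library are available. Lean on these libraries where they do the work, as an engineer would, in place of code of your own. Each camera call takes 0.05 s, during which the arm holds its last target.

## Task

Build up the drying tower: put the tray that lies on the desk and the tray that stands in the draining rack onto the splined column, above the low tray on which sherds are drying. Turn each tray so that its grip tab points the opposite way to the tab of the tray right below it, and lower it gently until it stands level and fully home on the posts of that tray. Leave the drying sherds and the loose sherd at the front edge of the desk where they are.

Things in the scene. Friction and masses are not known exactly. Their poses are not given: they have to be found in the camera images.
- tower_axis (a point): fixed drying tower: dark foot 144 mm in diameter, splined aluminium column upright in its middle; point on the column's axis at desk height, z up, x towards the tab of the low tray. The low tray is fixed on the tower, its underside 24 mm above the desk. The next trays stand on the posts of the one below: undersides at 64 and 104 mm when the tabs are opposite; with tabs the same way a tray nests at only 29 mm.
- column_top (a point): centre of the column's top, 128 mm above the desk; axes as tower_axis. Column core 30 mm in diameter with a cone at the top; six teeth, 7 mm wide, out to 42 mm diameter, at 30, 90, 150... degrees from x, beginning about 13 mm below the top with roof-shaped ends. A tray passes over it at every 60 degrees of turn; play about 1.5 mm sideways, 0.08 rad in turn.
- low_tab (a point): centre of the low tray's grip tab, 100 mm from the column's axis, 28 mm above the desk; the low tray has the same shape as the loose ones, and two sherds lie on it
- tray_flat_hub (a point): centre of the collar of the tray that lies flat on the desk, posts up: 14 mm above its underside, z up out of the tray, x towards its tab. The collar is round, 56 mm in outside diameter, its top 28 mm above the underside, its bore has six grooves that match the column's teeth (at 30, 90... degrees from x). It can be gripped from above across any diameter; the floor round it is 5 mm above the underside.
- tray_flat_base (a point): centre of the underside of the flat-lying tray: slate plastic, 164 (x) x 124 (y) mm plus the tab, slatted floor 5 mm thick, rim 11 mm high. Four round posts, 12 mm thick, reach 40 mm above the underside at x = +70 (tab end), y = +-44 and x = -70, y = +-22 mm; the floor is open under each post. Weighs 0.18 to 0.37 kg.
- tray_flat_tab (a point): centre of the flat-lying tray's grip tab, 100 mm from the hub along x, 4 mm above the underside; tab 36 mm long, 44 mm wide, 8 mm thick
- tray_rack_hub (a point): centre of the collar of the tray that stands on edge in the draining rack, tab up, posts and collar on the side facing the robot; same shape, size and weight range as the flat-lying one. The point is 14 mm from the underside; z points out of the upper (post) side, x towards the tab (up, at the start). Laid on the desk on its underside it can be held from above by the collar.
- tray_rack_base (a point): centre of the underside of the tray in the rack, same axes; the lower edge is 82 mm from it, 23 mm above the desk at the start. Once the flat-lying tray is gone, the middle of the desk in front of the robot is free to lay this one down.
- tray_rack_tab (a point): centre of the grip tab of the tray in the rack, 100 mm from the hub along x, 4 mm from the underside, about 205 mm above the desk at the start. The tab is free all round: 8 mm thick (along the tray's z), 44 mm wide, its end 18 mm above this point, the tray's rim (11 mm thick) 18 mm below it.
- rack: fixed draining rack (on the left or right of the desk, the tower on the other side) of steel wire in a grey drip tray, 170 x 156 mm, origin at the centre of its underside; three upright slots between pairs of wire pins 91 mm high, x is across the slots; the tray stands in the middle slot, its lower edge 23 mm above the desk: lift it 75 mm to clear the pins
- drying_b6: sherd 65 x 30 x 18 mm lying on the low tray, on its tab side; origin in the middle of its underside; must stay
- drying_m6: sherd 63 x 33 x 11 mm lying on the low tray, on the side away from its tab; origin in the middle of its underside; must stay
- big_sherd: sherd 97 x 94 x 23 mm lying alone near the front edge of the desk; origin in the middle of its underside; must stay

How it is judged:
On the way:
1. one tray is home on the low tray, its tab opposite to the low tray's tab (((z of tray_flat_hub in the frame of tower_axis between 0.074 and 0.082 m and horizontal distance between tray_flat_hub and tower_axis below 0.004 m and angle between tray_flat_hub's own z axis and vertical below 0.05 rad and x of tray_flat_tab in the frame of tower_axis below -0.085 m) or (z of tray_rack_hub in the frame of tower_axis between 0.074 and 0.082 m and horizontal distance between tray_rack_hub and tower_axis below 0.004 m and angle between tray_rack_hub's own z axis and vertical below 0.05 rad and x of tray_rack_tab in the frame of tower_axis below -0.085 m))), for 0.2 s.
At the end, for the whole second after the job is handed in: Both trays are on the column, undersides at 64 and 104 mm (within 4 mm), centred within 4 mm, level within 0.05 rad, at rest; the lower one's tab points opposite to the low tray's tab, the upper one's the same way as the low tray's (within about 30 degrees) ((((z of tray_flat_hub in the frame of tower_axis between 0.074 and 0.082 m and horizontal distance between tray_flat_hub and tower_axis below 0.004 m and angle between tray_flat_hub's own z axis and vertical below 0.05 rad and x of tray_flat_tab in the frame of tower_axis below -0.085 m) and (z of tray_rack_hub in the frame of tower_axis between 0.114 and 0.122 m and horizontal distance between tray_rack_hub and tower_axis below 0.004 m and angle between tray_rack_hub's own z axis and vertical below 0.05 rad and x of tray_rack_tab in the frame of tower_axis above 0.085 m)) or ((z of tray_rack_hub in the frame of tower_axis between 0.074 and 0.082 m and horizontal distance between tray_rack_hub and tower_axis below 0.004 m and angle between tray_rack_hub's own z axis and vertical below 0.05 rad and x of tray_rack_tab in the frame of tower_axis below -0.085 m) and (z of tray_flat_hub in the frame of tower_axis between 0.114 and 0.122 m and horizontal distance between tray_flat_hub and tower_axis below 0.004 m and angle between tray_flat_hub's own z axis and vertical below 0.05 rad and x of tray_flat_tab in the frame of tower_axis above 0.085 m))) and linear speed of each of tray_flat, tray_rack below 0.02 m/s); the robot touches nothing.
It fails at once if a tray is let fall down the column instead of being lowered (faster than 0.6 m/s there) ((horizontal distance between tray_flat_hub and tower_axis below 0.02 m and height (world z) of tray_flat_hub below 0.15 m and linear speed of tray_flat above 0.6 m/s) or (horizontal distance between tray_rack_hub and tower_axis below 0.02 m and height (world z) of tray_rack_hub below 0.15 m and linear speed of tray_rack above 0.6 m/s)).
It fails at once if a sherd drying on the low tray is shifted by more than 15 mm (distance of any of drying_b6, drying_m6 from where it was at the start of the episode above 0.015 m).
It fails at once if the sherd at the front edge is shifted by more than 30 mm (distance of big_sherd from where it was at the start of the episode above 0.03 m).
It also fails if it takes over 72 s, if anything falls off the work surface, if the arm or the gripper's body presses on something with over 40 N, if the wrist force passes 120 N, or if a joint passes its speed limit or range.

## Working session

There is one attempt and no reset: what is moved stays moved. The work goes in short steps, Python scripts to look and compute and a tool call to move; the robot and the scene stay as the last step left them, time stands still between calls to the robot, and variables do not carry over. Pictures are saved under pics/ and viewed, and the job is handed in when it is done.

Besides the shell and the picture viewer there is one more tool, called after "Emit:" in YAML: its name, and indented under it one key for each argument. drive_tool: Moves the arm, as the interface text tells. Its arguments: {"type":"object","properties":{"travel":{"type":"array","items":{"type":"array","items":{"type":"number","minimum":-1,"maximum":1}}},"rotation":{"type":"array","items":{"type":"array","items":{"type":"number","minimum":-1,"maximum":1}}},"jaw":{"type":"array","items":{"type":"number"}},"newtons":{"type":"number"}},"required":["travel","rotation","jaw"]}

```bash
mkdir -p pics; ls; python3 - <<'E'
from rig import manip
import cv2,numpy as np
o=manip.get_obs()
for k,v in o.items(): print(k,np.round(v,4))
for n in ["scene","top","wrist"]:
    s=manip.snapshot(n)
    cv2.imwrite(f"pics/a_{n}.png",s["img"][:,:,::-1])
    np.savez(f"a_{n}.npz",**s)
    print(n,np.round(s["camera_matrix"],1).tolist(),np.round(s["camera_from_world"],3).tolist())
E
```

```text
pics
time 0.0
joint_positions [ 1.1142  0.2593  1.5361 -0.      1.348  -0.2028]
qvel [ 0.0008  0.0011  0.0015  0.0005 -0.0004  0.0003]
tau [ 2.20000e-03 -4.46035e+01 -2.90568e+01  0.00000e+00  1.17000e-02
  0.00000e+00]
ee_pos [0.1378 0.5319 0.2445]
tcp_rot [ 7.909e-01  6.120e-01 -8.000e-04  4.000e-04]
contact_force [0.6745 0.7469 0.0312]
wrist_torque [-0.0197  0.0149 -0.0031]
finger_gap 0.085
scene [[392.9, 0.0, 275.3], [0.0, 392.9, 214.8], [0.0, 0.0, 1.0]] [[0.91, -0.415, 0.021, -0.452], [-0.221, -0.525, -0.822, 0.227], [0.352, 0.743, -0.569, 1.022], [0.0, 0.0, 0.0, 1.0]]
top [[466.1, 0.0, 280.5], [0.0, 466.1, 211.4], [0.0, 0.0, 1.0]] [[-0.01, -1.0, 0.018, 0.004], [-0.998, 0.009, -0.061, 0.506], [0.061, -0.019, -0.998, 1.323], [0.0, 0.0, 0.0, 1.0]]
wrist [[377.1, 0.0, 276.7], [0.0, 377.1, 206.6], [0.0, 0.0, 1.0]] [[0.251, 0.968, -0.002, -0.549], [0.929, -0.241, 0.281, -0.035], [0.272, -0.073, -0.96, 0.379], [0.0, 0.0, 0.0, 1.0]]
```

View pics/a_scene.png

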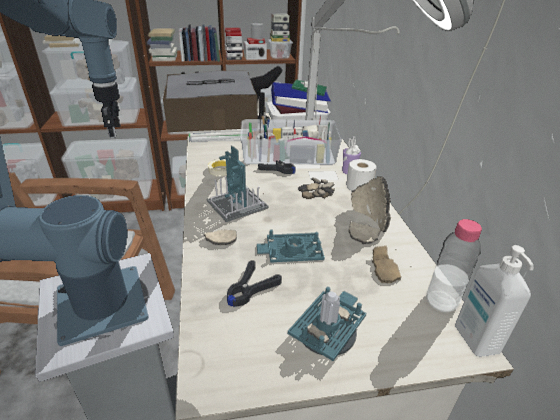

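View pics/a_top.png

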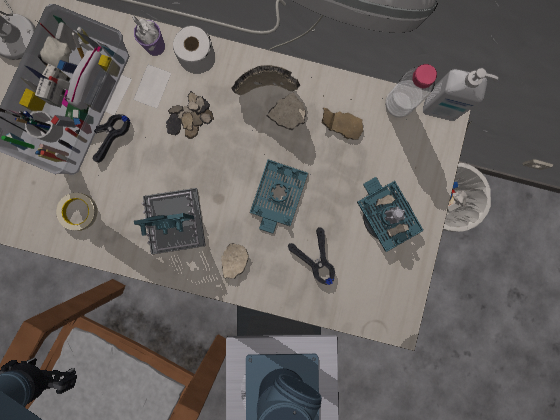

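View pics/a_wrist.png

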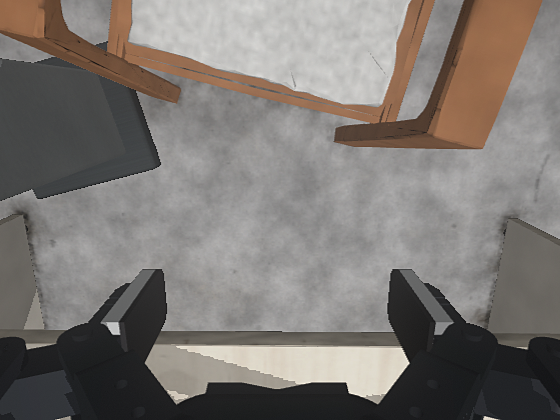

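The scene view shows the rack at about (238,200), the flat tray at (292,247) with its tab on the left, and the tower at (330,320). In the top view the rack tray is at (170,222), the flat tray's hub at (279,193) with its tab at (268,226), and the column at about (397,214) with the low tab at (372,187). The big sherd is at (236,261). The wrist view shows only the floor.

```bash
cat > h.py <<'E'
import numpy as np,cv2
from scipy.spatial.transform import Rotation as R
def load(f): return dict(np.load(f))
def world(s):
    K=s["camera_matrix"];T=np.linalg.inv(s["camera_from_world"]);z=s["z_map"]
    v,u=np.mgrid[:z.shape[0],:z.shape[1]]
    P=np.stack([(u-K[0,2])/K[0,0]*z,(v-K[1,2])/K[1,1]*z,z],-1)
    return P@T[:3,:3].T+T[:3,3]
def ray(s,u,v,h):
    K=s["camera_matrix"];T=np.linalg.inv(s["camera_from_world"])
    d=T[:3,:3]@np.array([(u-K[0,2])/K[0,0],(v-K[1,2])/K[1,1],1]);o=T[:3,3]
    return o+d*(h-o[2])/d[2]
def proj(s,p):
    q=s["camera_from_world"]@np.append(p,1);q=s["camera_matrix"]@q[:3];return q[:2]/q[2]
E
python3 - <<'E'
from h import *
for n,(x0,y0,x1,y1),f in [("top",(130,140,460,290),2.4)]:
    s=load(f"a_{n}.npz"); c=s["img"][y0:y1,x0:x1,::-1]
    cv2.imwrite("pics/b_top.png",cv2.resize(c,None,fx=f,fy=f,interpolation=cv2.INTER_CUBIC))
    W=world(s)
    for p in [(300,130),(279,193),(268,226),(396,214),(372,187),(160,222),(236,261)]: print(p,np.round(W[p[1],p[0]],3))
    d=W[300:301,300:301]
E
```

```text
(300, 130) [ 0.746 -0.061  0.003]
(279, 193) [0.561 0.002 0.001]
(268, 226) [0.465 0.035 0.01 ]
(396, 214) [ 0.49  -0.303  0.13 ]
(372, 187) [ 0.573 -0.263  0.031]
(160, 222) [0.475 0.316 0.129]
(236, 261) [0.366 0.127 0.014]
```

View pics/b_top.png

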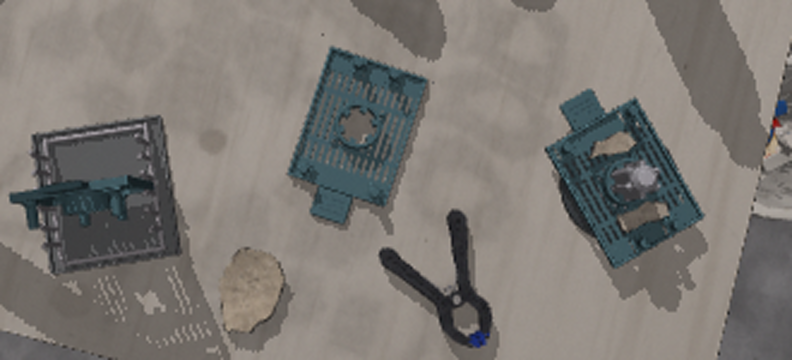

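```bash
python3 - <<'E'
from h import *
for n in ["top","scene"]:
    s=load(f"a_{n}.npz"); W=world(s); X,Y,Z=W[...,0],W[...,1],W[...,2]
    hsv=cv2.cvtColor(s["img"],cv2.COLOR_RGB2HSV)
    T=np.linalg.inv(s["camera_from_world"]); print(n,"cam",T[:3,3].round(3))
    teal=(hsv[...,0]>80)&(hsv[...,0]<105)&(hsv[...,1]>80)
    desk=(abs(Z)<.02)&(X>.3)&(X<.75)&(abs(Y)<.4)&(hsv[...,1]<60)
    print("desk z median",np.median(Z[desk]).round(4))
    near=lambda cx,cy,r:np.hypot(X-cx,Y-cy)<r
    m=near(.56,0,.14)&(Z>-.01)&(Z<.06)&teal
    P=W[m]; print("flat n",m.sum(), "z hist",np.percentile(P[:,2],[1,25,50,75,90,97,99]).round(4))
    lo=P[P[:,2]<.016]; 
    (c,sz,a)=cv2.minAreaRect(lo[:,:2].astype(np.float32)*1000); print("flat rect",c,sz,a)
    col=P[(P[:,2]>.022)&(P[:,2]<.031)&(np.hypot(P[:,0]-.56,P[:,1]-0)<.045)]; print("collar",len(col),col.mean(0).round(4),(cv2.minEnclosingCircle(col[:,:2].astype(np.float32)*1000)))
    post=P[P[:,2]>.033]; print("posts",post.round(3)[:40].tolist())
    m=near(.5,-.3,.08)&(Z>.1)&(Z<.14);P=W[m];print("column n",m.sum(),P.mean(0).round(4),np.ptp(P,axis=0).round(4))
    m=near(.5,-.3,.15)&(Z>.018)&(Z<.045)&teal;P=W[m];print("low rect",cv2.minAreaRect(P[:,:2].astype(np.float32)*1000))
    m=near(.475,.316,.12)&(Z>.06)&teal;P=W[m];print("rack tray n",m.sum(),P.mean(0).round(3),P.min(0).round(3),P.max(0).round(3))
    t=P[P[:,2]>.19]; print("tab",len(t),t.mean(0).round(4),np.ptp(t,axis=0).round(3))
    if len(t)>5: print(cv2.minAreaRect(t[:,:2].astype(np.float32)*1000))
    b=P[(P[:,2]>.1)&(P[:,2]<.18)];
E
```

```text
top cam [0.425 0.024 1.351]
desk z median 0.0007
flat n 1203 z hist [-0.0006  0.0048  0.0078  0.0121  0.0274  0.0389  0.0426]
flat rect (546.3990478515625, 9.53875732421875) (121.1755599975586, 195.7013397216797) 70.87994384765625
collar 92 [0.5607 0.0018 0.0276] ((562.6515502929688, 4.155145168304443), 28.03415870666504)
posts [[0.64, 0.005, 0.037], [0.64, 0.002, 0.041], [0.64, -0.001, 0.039], [0.637, 0.005, 0.042], [0.637, 0.002, 0.038], [0.637, -0.001, 0.036], [0.636, -0.003, 0.046], [0.634, 0.005, 0.041], [0.634, 0.002, 0.039], [0.634, -0.003, 0.042], [0.631, 0.005, 0.042], [0.632, 0.002, 0.038], [0.624, -0.037, 0.046], [0.625, -0.04, 0.041], [0.625, -0.043, 0.043], [0.622, -0.034, 0.045], [0.623, -0.037, 0.035], [0.622, -0.04, 0.039], [0.622, -0.043, 0.043], [0.622, -0.046, 0.041], [0.62, -0.034, 0.04], [0.62, -0.04, 0.039], [0.619, -0.043, 0.042], [0.617, -0.04, 0.039], [0.617, -0.043, 0.038], [0.581, -0.0, 0.033], [0.567, 0.028, 0.034], [0.561, 0.029, 0.033], [0.549, -0.017, 0.035], [0.515, 0.071, 0.042], [0.515, 0.068, 0.045], [0.515, 0.066, 0.038], [0.512, 0.071, 0.043], [0.
[... 808 characters left out ...]
621 -0.0135  0.0248] ((563.5798950195312, -0.8471896052360535), 26.247665405273438)
posts [[0.509, 0.068, 0.034], [0.507, 0.064, 0.033], [0.632, 0.0, 0.037], [0.633, -0.004, 0.04], [0.633, -0.006, 0.033], [0.618, -0.042, 0.04], [0.618, -0.043, 0.037], [0.62, -0.046, 0.039], [0.617, -0.045, 0.035]]
column n 234 [ 0.4869 -0.3199  0.1154] [0.0424 0.0376 0.029 ]
low rect ((503.9131164550781, -308.43572998046875), (195.34072875976562, 121.81217193603516), 28.966896057128906)
rack tray n 143 [0.477 0.306 0.143] [0.441 0.239 0.061] [0.492 0.365 0.221]
tab 15 [0.4794 0.3039 0.2065] [0.008 0.043 0.03 ]
((479.4134216308594, 304.1239013671875), (3.129871129989624, 43.59120178222656), 7.665329933166504)
```

```bash
cat >> h.py <<'E'
def plan(target,Rt,frm=None,Rf=None):
    """travel/rotation fractions from current pose to target pos, Rotation"""
    from rig import manip
    o=manip.get_obs()
    p=np.array(o["ee_pos"]) if frm is None else np.array(frm); r=R.from_quat(o["tcp_rot"]) if Rf is None else Rf
    t=r.inv().apply(np.array(target)-p)/.4; w=(r.inv()*Rt).as_rotvec()/2
    return t.round(4).tolist(),w.round(4).tolist()
def down(yaw): # tool x at yaw (deg), tool z down
    return R.from_euler('z',yaw,degrees=True)*R.from_quat([1,0,0,0])
def st():
    from rig import manip
    o=manip.get_obs(); r=R.from_quat(o["tcp_rot"]); M=r.as_matrix()
    print("t",round(float(o["time"]),2),"p",np.round(o["ee_pos"],4),"yaw",np.degrees(np.arctan2(M[1,0],M[0,0])).round(2),"z",M[:,2].round(3),"F",np.round(o["contact_force"],1),"M",np.round(o["wrist_torque"],2),"gap",round(float(o["finger_gap"]),4),"q",np.round(o["joint_positions"],3))
E
python3 - <<'E'
from h import *
from rig import manip
o=manip.get_obs(); s=load("a_wrist.npz")
T=np.linalg.inv(s["camera_from_world"]); r=R.from_quat(o["tcp_rot"])
print("cam in tool",r.inv().apply(T[:3,3]-o["ee_pos"]).round(4), (r.inv().as_matrix()@T[:3,:3]).round(3).tolist())
st()
print(plan([0.45,0.0,0.33],down(0)))
E
```

```text
cam in tool [ 0.0004 -0.0723 -0.1279] [[1.0, -0.0, -0.001], [0.0, 0.96, 0.282], [0.001, -0.282, 0.96]]
t 0.15 p [0.1379 0.532  0.2447] yaw 75.46 z [-0.001 -0.001 -1.   ] F [ 0.2  0.4 -0.4] M [0.03 0.01 0.01] gap 0.085 q [ 1.114  0.259  1.536  0.     1.348 -0.203]
([-1.0919, 1.0892, -0.2122], [0.0003, 0.0007, 0.6585])
```

```bash
python3 - <<'E'
from h import *
print(plan([0.35,0.25,0.33],down(20)))
E
```

```text
([-0.5497, 0.6903, -0.2128], [0.0002, 0.0007, 0.484])
```

Emit:
drive_tool:
  travel:
    - [0,0,-0.15]
    - [0,0,-0.21]
    - [-0.55,0.69,-0.21]
    - [-0.55,0.69,-0.21]
    - [-0.55,0.69,-0.21]
    - [-0.55,0.69,-0.21]
    - [-0.55,0.69,-0.21]
    - [-0.55,0.69,-0.21]
    - [-0.55,0.69,-0.21]
    - [-0.55,0.69,-0.21]
  rotation:
    - [0,0,0]
    - [0,0,0]
    - [0,0,0.484]
    - [0,0,0.484]
    - [0,0,0.484]
    - [0,0,0.484]
    - [0,0,0.484]
    - [0,0,0.484]
    - [0,0,0.484]
    - [0,0,0.484]
  jaw: [-1,-1,-1,-1,-1,-1,-1,-1,-1,-1]

```text
time: 1.15
ee_pos: [0.3531, 0.2457, 0.329]
tcp_rot: [0.986, 0.169, 0.0, 0.001]
contact_force: [-0.8, 1.3, -0.6]
finger_gap: 0.0853
```

```bash
python3 - <<'E'
from h import *
st()
print(plan([0.563,0.035,0.25],down(0)))
E
```

```text
t 1.15 p [0.3531 0.2457 0.329 ] yaw 19.47 z [ 0.001 -0.002 -1.   ] F [-0.8  1.3 -0.6] M [-0.02  0.02  0.04] gap 0.0853 q [ 0.349 -0.01   1.644 -0.002  1.508  0.01 ]
([0.3191, 0.6712, 0.1991], [0.0012, -0.0002, 0.1699])
```

Emit:
drive_tool:
  travel:
    - [0.32,0.67,0.2]
    - [0.32,0.67,0.2]
    - [0.32,0.67,0.2]
    - [0.32,0.67,0.2]
    - [0.32,0.67,0.2]
    - [0.32,0.67,0.2]
    - [0.32,0.67,0.2]
    - [0.32,0.67,0.2]
    - [0.32,0.67,0.2]
    - [0.32,0.67,0.2]
  rotation:
    - [0,0,0.17]
    - [0,0,0.17]
    - [0,0,0.17]
    - [0,0,0.17]
    - [0,0,0.17]
    - [0,0,0.17]
    - [0,0,0.17]
    - [0,0,0.17]
    - [0,0,0.17]
    - [0,0,0.17]
  jaw: [-1,-1,-1,-1,-1,-1,-1,-1,-1,-1]

```text
time: 2.15
ee_pos: [0.5611, 0.0437, 0.2501]
tcp_rot: [1.0, 0.006, 0.0, -0.0]
contact_force: [0.8, -0.1, 0.6]
finger_gap: 0.0854
```

```bash
python3 - <<'E'
from h import *
from rig import manip
st()
s=manip.snapshot("wrist"); np.savez("c_wrist.npz",**s); cv2.imwrite("pics/c_wrist.png",s["img"][:,:,::-1])
st()
E
```

```text
t 2.15 p [0.5611 0.0437 0.2501] yaw 0.63 z [ 0.001  0.    -1.   ] F [ 0.8 -0.1  0.6] M [ 0.05  0.01 -0.02] gap 0.0854 q [-0.121  0.278  1.497  0.     1.366 -0.132]
t 2.2 p [0.5612 0.0436 0.2502] yaw 0.63 z [ 0.001  0.    -1.   ] F [-0.7 -0.6  0.2] M [ 0.   -0.05  0.  ] gap 0.0859 q [-0.121  0.278  1.497  0.     1.366 -0.132]
```

View pics/c_wrist.png

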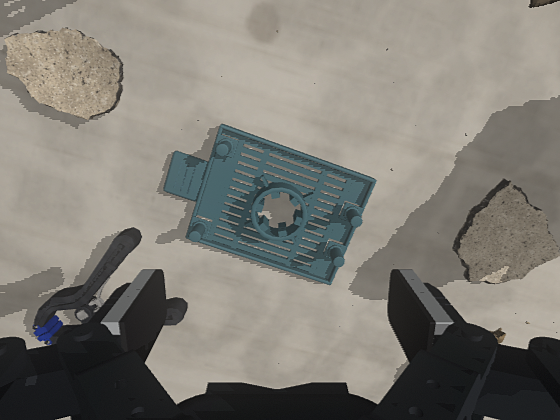

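The wrist view shows the flat tray at the centre: collar at (278,211), tab at (182,175), posts at (224,149), (197,232), (355,213) and (336,256). The pliers lie at lower left, clear of the tray.

```bash
cat >> h.py <<'E'
def circfit(xy):
    A=np.c_[2*xy,np.ones(len(xy))]; s=np.linalg.lstsq(A,(xy**2).sum(1),rcond=None)[0]
    return s[:2],np.sqrt(s[2]+s[0]**2+s[1]**2)
def tray(s,c,u,teal=True,verbose=True):
    """measure a tray lying flat with underside at height u, near c: outline rect (at low heights) and collar"""
    W=world(s);X,Y,Z=W[...,0],W[...,1],W[...,2]
    hsv=cv2.cvtColor(s["img"],cv2.COLOR_RGB2HSV)
    m=(hsv[...,0]>80)&(hsv[...,0]<105)&(hsv[...,1]>70)&(np.hypot(X-c[0],Y-c[1])<.14)&(Z>u-.004)
    P=W[m]
    col=P[(P[:,2]>u+.025)&(P[:,2]<u+.031)&(np.hypot(P[:,0]-c[0],P[:,1]-c[1])<.04)]
    cc,rr=cv2.minEnclosingCircle(col[:,:2].astype(np.float32)*1000)
    rim=P[(P[:,2]<u+.014)]
    rc,rs,ra=cv2.minAreaRect(rim[:,:2].astype(np.float32)*1000)
    print("collar n",len(col),"z",np.median(col[:,2]).round(4),"c",np.round(cc,1),"r",round(rr,1),"rect",np.round(rc,1),np.round(rs,1),round(ra,2))
    posts=(np.hypot(X-c[0],Y-c[1])>.05)&m&(Z>u+.036)&(Z<u+.046)
    n,l,stt,cen=cv2.connectedComponentsWithStats(posts.astype(np.uint8),connectivity=8)
    for i in range(1,n):
        if stt[i,4]>15: print("post px",cen[i].round(1),"n",stt[i,4],W[l==i].mean(0).round(4), "ray@top",ray(s,*cen[i],u+.04).round(4))
E
python3 - <<'E'
from h import *
tray(load("c_wrist.npz"),(.563,.003),0)
tray(load("a_top.npz"),(.563,.003),0)
tray(load("a_top.npz"),(.49,-.31),0.024)
E
```

```text
collar n 1013 z 0.027 c [562.8   4.9] r 27.8 rect [546.4  10.6] [123.7 197.8] 70.96
post px [221.9 149.7] n 105 [0.5113 0.0691 0.0398] ray@top [0.5113 0.0691 0.04  ]
post px [356.1 221. ] n 95 [0.6362 0.0031 0.0398] ray@top [0.6362 0.0032 0.04  ]
post px [195.  236.3] n 74 [ 0.4831 -0.014   0.0397] ray@top [ 0.4831 -0.0139  0.04  ]
post px [338.8 261.2] n 77 [ 0.6221 -0.0384  0.04  ] ray@top [ 0.6221 -0.0384  0.04  ]
collar n 95 z 0.0281 c [562.2   4. ] r 27.7 rect [545.9   9.5] [121.2 196.7] 71.06
collar n 56 z 0.0524 c [ 490.1 -311. ] r 27.5 rect [ 506.4 -303.2] [197.8 125.1] 28.67
post px [412.1 233.4] n 17 [ 0.4392 -0.3643  0.0647] ray@top [ 0.4392 -0.3645  0.064 ]
post px [398.5 241. ] n 16 [ 0.4186 -0.3258  0.0649] ray@top [ 0.4186 -0.326   0.064 ]
```

```bash
python3 - <<'E'
from h import *
st(); print(plan([0.49,-0.275,0.25],down(0)))
E
```

```text
t 2.2 p [0.5612 0.0436 0.2502] yaw 0.63 z [ 0.001  0.    -1.   ] F [-0.7 -0.6  0.2] M [ 0.   -0.05  0.  ] gap 0.0859 q [-0.121  0.278  1.497  0.     1.366 -0.132]
([-0.1869, 0.7945, 0.0002], [-0.0001, -0.0005, 0.0055])
```

Emit:
drive_tool:
  travel:
    - [-0.187,0.795,0]
    - [-0.187,0.795,0]
    - [-0.187,0.795,0]
    - [-0.187,0.795,0]
    - [-0.187,0.795,0]
    - [-0.187,0.795,0]
    - [-0.187,0.795,0]
    - [-0.187,0.795,0]
    - [-0.187,0.795,0]
    - [-0.187,0.795,0]
  rotation:
    - [0,0,0.0055]
    - [0,0,0.0055]
    - [0,0,0.0055]
    - [0,0,0.0055]
    - [0,0,0.0055]
    - [0,0,0.0055]
    - [0,0,0.0055]
    - [0,0,0.0055]
    - [0,0,0.0055]
    - [0,0,0.0055]
  jaw: [-1,-1,-1,-1,-1,-1,-1,-1,-1,-1]

```text
time: 3.2
ee_pos: [0.4903, -0.2749, 0.2498]
tcp_rot: [1.0, -0.0, 0.0, -0.0]
contact_force: [0.6, 0.0, 0.5]
finger_gap: 0.0855
```

```bash
python3 - <<'E'
from h import *
from rig import manip
st()
s=manip.snapshot("wrist"); np.savez("d_wrist.npz",**s); cv2.imwrite("pics/d_wrist.png",s["img"][:,:,::-1])
st()
tray(s,(.49,-.311),.024)
W=world(s);X,Y,Z=W[...,0],W[...,1],W[...,2]
for a,b in [(.1,.112),(.117,.124),(.124,.132)]:
    m=(np.hypot(X-.49,Y+.311)<.04)&(Z>a)&(Z<b);P=W[m]
    print(a,b,m.sum(),P.mean(0).round(4),cv2.minEnclosingCircle(P[:,:2].astype(np.float32)*1000))
E
```

```text
t 3.2 p [ 0.4903 -0.2749  0.2498] yaw -0.02 z [ 0.001  0.    -1.   ] F [0.6 0.  0.5] M [ 0.02 -0.01 -0.05] gap 0.0855 q [-7.100e-01  2.770e-01  1.499e+00  1.000e-03  1.365e+00 -7.100e-01]
t 3.25 p [ 0.4904 -0.2748  0.2497] yaw 0.01 z [ 0.  0. -1.] F [-0.6 -0.5  0.3] M [ 0.04 -0.02 -0.02] gap 0.0853 q [-0.709  0.277  1.499  0.     1.365 -0.71 ]
collar n 626 z 0.0511 c [ 491.1 -310.5] r 27.7 rect [ 506.8 -302.1] [198.6 123.4] 29.0
post px [326.7 141.8] n 112 [ 0.5311 -0.2392  0.0639] ray@top [ 0.5311 -0.2391  0.064 ]
post px [373.6 231.7] n 21 [ 0.5755 -0.3182  0.0639] ray@top [ 0.5755 -0.3182  0.064 ]
post px [196.9 238.3] n 70 [ 0.4188 -0.3242  0.0639] ray@top [ 0.4188 -0.3242  0.064 ]
post px [223.7 278.4] n 85 [ 0.441  -0.3637  0.0639] ray@top [ 0.441  -0.3636  0.064 ]
0.1 0.112 397 [ 0.4911 -0.3017  0.1071] ((491.001220703125, -310.9354553222656), 21.5141658782959)
0.117 0.124 488 [ 0.4909 -0.3057  0.1209] ((490.82684326171875, -310.815185546875), 14.997589111328125)
0.124 0.132 686 [ 0.491  -0.3097  0.1268] ((490.78204345703125, -310.15234375), 11.843494415283203)
```

View pics/d_wrist.png

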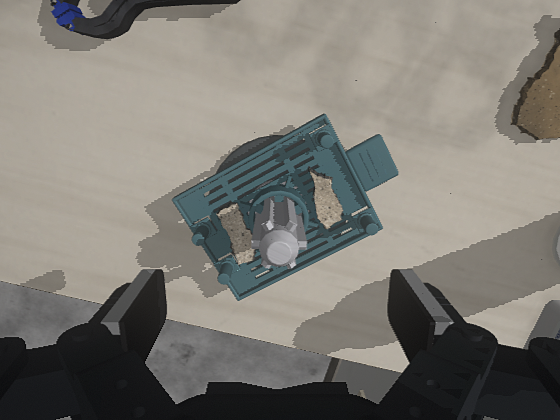

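The wrist view shows the column top at (281,247), the low tab at (375,162), and the sherds at (326,200) and (237,233). The column axis comes out at (0.491, -0.3107) with a tab yaw of about 28.8°. The flat hub is at (0.563, 0.0048) with yaw 161.0°. The outline and post heights agree with the sizes given.

```bash
python3 - <<'E'
from h import *
st(); print(plan([0.563,0.0048,0.12],down(0)))
E
```

```text
t 3.25 p [ 0.4904 -0.2748  0.2497] yaw 0.01 z [ 0.  0. -1.] F [-0.6 -0.5  0.3] M [ 0.04 -0.02 -0.02] gap 0.0853 q [-0.709  0.277  1.499  0.     1.365 -0.71 ]
([0.1814, -0.6989, 0.3245], [-0.0001, -0.0002, 0.0001])
```

Emit:
drive_tool:
  travel:
    - [0.1,-0.15,0]
    - [0.15,-0.3,0]
    - [0.182,-0.45,0.1]
    - [0.182,-0.57,0.2]
    - [0.182,-0.699,0.3]
    - [0.182,-0.699,0.325]
    - [0.182,-0.699,0.325]
    - [0.182,-0.699,0.325]
    - [0.182,-0.699,0.325]
    - [0.182,-0.699,0.325]
  rotation:
    - [0,0,0]
    - [0,0,0]
    - [0,0,0]
    - [0,0,0]
    - [0,0,0]
    - [0,0,0]
    - [0,0,0]
    - [0,0,0]
    - [0,0,0]
    - [0,0,0]
  jaw: [-1,-1,-1,-1,-1,-1,-1,-1,-1,-1]

```text
time: 4.25
ee_pos: [0.5642, 0.0027, 0.1206]
tcp_rot: [1.0, -0.001, 0.001, 0.0]
contact_force: [0.4, -0.7, 0.2]
finger_gap: 0.0851
```

```bash
python3 - <<'E'
from h import *
st(); print(plan([0.563,0.0048,0.019],down(0)))
E
```

```text
t 4.25 p [0.5642 0.0027 0.1206] yaw -0.07 z [ 0.002 -0.001 -1.   ] F [ 0.4 -0.7  0.2] M [ 0.   -0.    0.02] gap 0.0851 q [-0.193  0.395  1.668 -0.     1.076 -0.191]
([-0.0036, -0.0055, 0.2539], [0.0004, -0.0011, -0.0006])
```

Emit:
drive_tool:
  travel:
    - [-0.003,-0.0055,0.08]
    - [-0.003,-0.0055,0.15]
    - [-0.003,-0.0055,0.2]
    - [-0.003,-0.0055,0.23]
    - [-0.003,-0.0055,0.245]
    - [-0.003,-0.0055,0.254]
    - [-0.003,-0.0055,0.254]
    - [-0.003,-0.0055,0.254]
  rotation:
    - [0,0,0]
    - [0,0,0]
    - [0,0,0]
    - [0,0,0]
    - [0,0,0]
    - [0,0,0]
    - [0,0,0]
    - [0,0,0]
  jaw: [-1,-1,-1,-1,-1,-1,-1,-1]

```text
time: 5.05
ee_pos: [0.5629, 0.0048, 0.0186]
tcp_rot: [1.0, -0.001, 0.001, 0.0]
contact_force: [-0.7, -0.3, -0.7]
finger_gap: 0.0853
```

```bash
python3 - <<'E'
from h import *
from rig import manip
st(); print(plan([0.563,0.0048,0.019],down(0)))
s=manip.snapshot("wrist"); np.savez("e_wrist.npz",**s); cv2.imwrite("pics/e_wrist.png",s["img"][:,:,::-1])
E
```

```text
t 5.05 p [0.5629 0.0048 0.0186] yaw -0.12 z [ 0.002 -0.    -1.   ] F [-0.7 -0.3 -0.7] M [ 0.    0.01 -0.03] gap 0.0853 q [-0.19   0.528  1.758 -0.     0.854 -0.187]
([0.0003, 0.0001, -0.0009], [0.0002, -0.0008, -0.0011])
```

View pics/e_wrist.png

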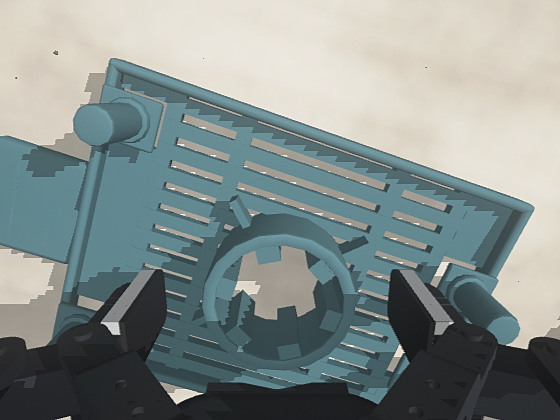

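The collar is centred between the open fingers at (280,287), and the fingertips straddle it clear of the posts. Next I close on it.

Emit:
drive_tool:
  travel:
    - [0,0,0]
    - [0,0,0]
    - [0,0,0]
    - [0,0,0]
    - [0,0,0]
    - [0,0,0]
    - [0,0,0]
    - [0,0,0]
  rotation:
    - [0,0,0]
    - [0,0,0]
    - [0,0,0]
    - [0,0,0]
    - [0,0,0]
    - [0,0,0]
    - [0,0,0]
    - [0,0,0]
  jaw: [0,0.4,1,1,1,1,1,1]
  newtons: 80

```text
time: 5.9
ee_pos: [0.5627, 0.005, 0.0191]
tcp_rot: [1.0, -0.001, 0.001, 0.0]
contact_force: [-2.3, 1.3, 9.1]
finger_gap: 0.0541
```

```bash
python3 - <<'E'
from h import *
from rig import manip
st(); 
s=manip.snapshot("wrist"); np.savez("f_wrist.npz",**s); cv2.imwrite("pics/f_wrist.png",s["img"][:,:,::-1])
tray(s,(.563,.0048),0)
E
```

```text
t 5.9 p [0.5627 0.005  0.0191] yaw -0.1 z [ 0.002 -0.    -1.   ] F [-2.3  1.3  9.1] M [0.05 0.44 0.02] gap 0.0541 q [-0.189  0.527  1.758 -0.     0.855 -0.187]
collar n 7542 z 0.027 c [562.7   4.8] r 28.5 rect [546.2  10.5] [123.6 198. ] 70.94
post px [ 94.2 125.3] n 1428 [0.5112 0.0694 0.0396] ray@top [0.5114 0.0694 0.04  ]
post px [503.8 323.5] n 422 [0.6364 0.0055 0.0396] ray@top [0.6361 0.0058 0.04  ]
post px [437.3 415.4] n 219 [ 0.62   -0.0337  0.0378] ray@top [ 0.6188 -0.0315  0.04  ]
```

View pics/f_wrist.png

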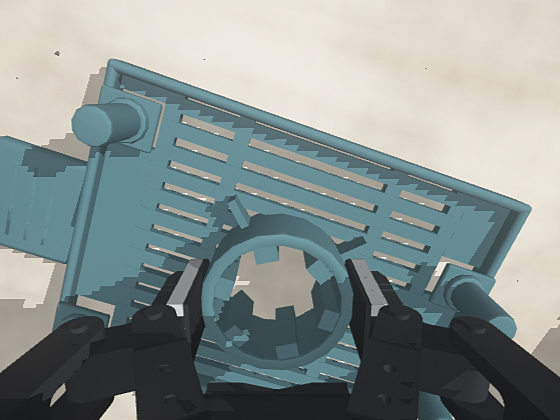

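Emit:
drive_tool:
  travel:
    - [0,0,-0.02]
    - [0,0,-0.06]
    - [0,0,-0.14]
    - [0,0,-0.23]
    - [0,0,-0.32]
    - [0,0,-0.4]
    - [0,0,-0.45]
    - [0,0,-0.453]
    - [0,0,-0.453]
  rotation:
    - [0,0,0]
    - [0,0,0]
    - [0,0,0]
    - [0,0,0]
    - [0,0,0]
    - [0,0,0]
    - [0,0,0]
    - [0,0,0]
    - [0,0,0]
  jaw: [1,1,1,1,1,1,1,1,1]

```text
time: 6.85
ee_pos: [0.5618, 0.0052, 0.1986]
tcp_rot: [1.0, -0.001, -0.0, -0.0]
contact_force: [0.1, 0.4, -2.5]
finger_gap: 0.0542
```

```bash
python3 - <<'E'
from h import *
from rig import manip
st(); 
s=manip.snapshot("wrist"); np.savez("g_wrist.npz",**s); cv2.imwrite("pics/g_wrist.png",s["img"][:,:,::-1])
tray(s,(.563,.0048),.181)
W=world(s); hsv=cv2.cvtColor(s["img"],cv2.COLOR_RGB2HSV)
m=(hsv[...,0]>80)&(hsv[...,0]<105)&(hsv[...,1]>70)&(abs(W[...,2]-.19)<.03)&(np.hypot(W[...,0]-.563,W[...,1]-.005)>.04)
P=W[m]; b=np.percentile(P[:,2],20); 
# floor plane: robust
for it in range(8):
    A=np.c_[P[:,:2]-[.563,.005],np.ones(len(P))]; c=np.linalg.lstsq(A,P[:,2],rcond=None)[0]; r=P[:,2]-A@c; P=P[(r<.002) & (r>-.006)] if it<5 else P[abs(r)<.002]
print("floor plane slope,z",c.round(4),len(P))
print(plan([0.491,-0.3107,0.2],down(47.75)))
E
```

```text
t 6.85 p [0.5618 0.0052 0.1986] yaw -0.11 z [-0.  0. -1.] F [ 0.1  0.4 -2.5] M [-0.03 -0.03 -0.  ] gap 0.0542 q [-0.189  0.315  1.576 -0.     1.251 -0.187]
collar n 5042 z 0.2067 c [561.9   5.1] r 28.3 rect [545.5  10.9] [123. 198.] 70.92
post px [ 94.  125.5] n 1266 [0.5103 0.0694 0.2192] ray@top [0.5111 0.0696 0.221 ]
post px [503.7 323.8] n 423 [0.6354 0.0055 0.219 ] ray@top [0.634  0.0069 0.221 ]
post px [439.  416.9] n 122 [ 0.6193 -0.0334  0.218 ] ray@top [ 0.6177 -0.0304  0.221 ]
floor plane slope,z [-0.0016  0.0009  0.1837] 34796
([-0.174, 0.7902, -0.006], [-0.0007, 0.001, -0.4177])
```

View pics/g_wrist.png

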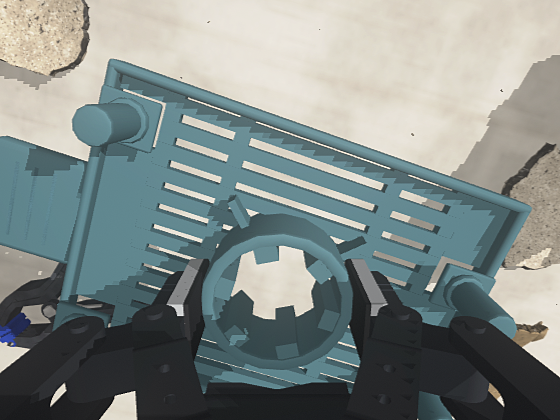

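Emit:
drive_tool:
  travel:
    - [-0.01,0.04,-0.006]
    - [-0.03,0.12,-0.006]
    - [-0.05,0.22,-0.006]
    - [-0.075,0.33,-0.006]
    - [-0.1,0.44,-0.006]
    - [-0.12,0.55,-0.006]
    - [-0.145,0.65,-0.006]
    - [-0.16,0.73,-0.006]
    - [-0.174,0.79,-0.006]
    - [-0.174,0.79,-0.006]
    - [-0.174,0.79,-0.006]
    - [-0.174,0.79,-0.006]
    - [-0.174,0.79,-0.006]
  rotation:
    - [0,0,-0.03]
    - [0,0,-0.08]
    - [0,0,-0.13]
    - [0,0,-0.19]
    - [0,0,-0.25]
    - [0,0,-0.31]
    - [0,0,-0.36]
    - [0,0,-0.4]
    - [0,0,-0.418]
    - [0,0,-0.418]
    - [0,0,-0.418]
    - [0,0,-0.418]
    - [0,0,-0.418]
  jaw: [1,1,1,1,1,1,1,1,1,1,1,1,1]

```text
time: 8.2
ee_pos: [0.492, -0.3094, 0.2008]
tcp_rot: [0.914, 0.406, -0.0, -0.001]
contact_force: [0.4, 1.0, -2.8]
finger_gap: 0.054
```

```bash
python3 - <<'E'
from h import *
from rig import manip
st(); 
for n in ["wrist","scene"]:
    s=manip.snapshot(n); np.savez(f"i_{n}.npz",**s); cv2.imwrite(f"pics/i_{n}.png",s["img"][:,:,::-1])
    if n=="wrist":
        tray(s,(.491,-.3107),.181)
        W=world(s)
        m=(np.hypot(W[...,0]-.491,W[...,1]+.3107)<.03)&(W[...,2]<.135)&(W[...,2]>.09); P=W[m]; print(m.sum(),P.mean(0))
        if m.sum(): print(cv2.minEnclosingCircle(P[P[:,2]>.11][:,:2].astype(np.float32)*1000))
st()
E
```

```text
t 8.2 p [ 0.492  -0.3094  0.2008] yaw 47.85 z [-0.001  0.001 -1.   ] F [ 0.4  1.  -2.8] M [ 0.01 -0.04  0.02] gap 0.054 q [-0.753  0.347  1.523  0.     1.272 -1.589]
collar n 5494 z 0.2086 c [ 488.4 -315.5] r 35.0 rect [ 477.1 -317.6] [198.5 123.3] 28.88
post px [ 95.8 126.6] n 1379 [ 0.4105 -0.304   0.2212] ray@top [ 0.4104 -0.304   0.221 ]
post px [500.5 322.7] n 405 [ 0.5406 -0.2544  0.2209] ray@top [ 0.5405 -0.2544  0.221 ]
post px [436.5 415. ] n 253 [ 0.5594 -0.2924  0.219 ] ray@top [ 0.5572 -0.2919  0.221 ]
402 [ 0.48339556 -0.30267316  0.10700761]
((490.9344482421875, -310.7158203125), 21.16902732849121)
t 8.3 p [ 0.4922 -0.3097  0.2012] yaw 47.86 z [-0.  0. -1.] F [ 0.4  0.5 -2.6] M [ 0.02  0.03 -0.01] gap 0.0541 q [-0.753  0.347  1.523  0.     1.272 -1.589]
```

View pics/i_wrist.png

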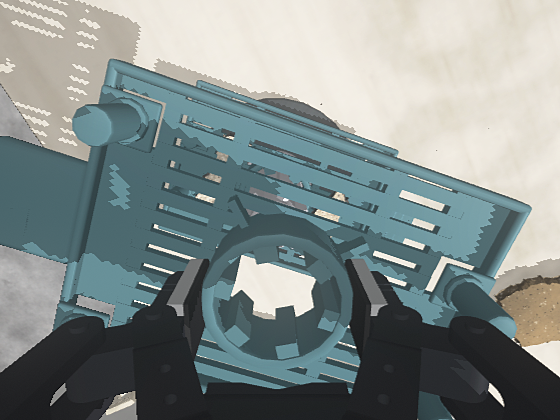

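View pics/i_scene.png

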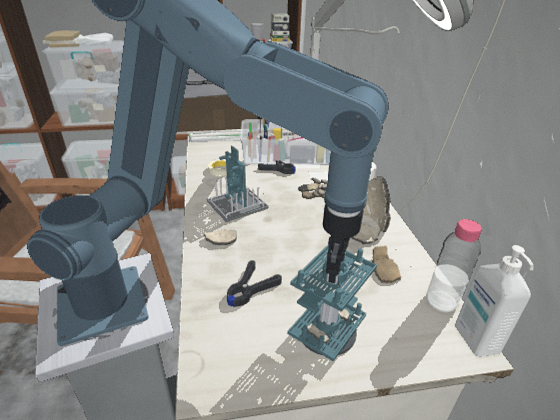

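```bash
python3 - <<'E'
from h import *
st(); print(plan([0.491,-0.3107,0.142],down(47.85)))
E
```

```text
t 8.3 p [ 0.4922 -0.3097  0.2012] yaw 47.86 z [-0.  0. -1.] F [ 0.4  0.5 -2.6] M [ 0.02  0.03 -0.01] gap 0.0541 q [-0.753  0.347  1.523  0.     1.272 -1.589]
([-0.0039, -0.0006, 0.1481], [-0.0001, -0.0, 0.0001])
```

Emit:
drive_tool:
  travel:
    - [-0.004,-0.0006,0]
    - [-0.004,-0.0006,0.03]
    - [-0.004,-0.0006,0.07]
    - [-0.004,-0.0006,0.11]
    - [-0.004,-0.0006,0.135]
    - [-0.004,-0.0006,0.148]
    - [-0.004,-0.0006,0.148]
    - [-0.004,-0.0006,0.148]
    - [-0.004,-0.0006,0.148]
  rotation:
    - [0,0,0]
    - [0,0,0]
    - [0,0,0]
    - [0,0,0]
    - [0,0,0]
    - [0,0,0]
    - [0,0,0]
    - [0,0,0]
    - [0,0,0]
  jaw: [1,1,1,1,1,1,1,1,1]

```text
time: 9.2
ee_pos: [0.4911, -0.3122, 0.1429]
tcp_rot: [0.914, 0.405, 0.0, 0.001]
contact_force: [0.3, -0.6, -2.1]
finger_gap: 0.0538
```

```bash
python3 - <<'E'
from h import *
from rig import manip
st(); print(plan([0.491,-0.3107,0.142],down(47.85)))
s=manip.snapshot("wrist"); np.savez(f"j_wrist.npz",**s); cv2.imwrite(f"pics/j_wrist.png",s["img"][:,:,::-1])
W=world(s); hsv=cv2.cvtColor(s["img"],cv2.COLOR_RGB2HSV)
m=(np.hypot(W[...,0]-.491,W[...,1]+.3107)<.03)&(W[...,2]<.145)&(W[...,2]>.09)&(hsv[...,1]<60); P=W[m]; print(m.sum(),P.mean(0),P.max(0)); print(cv2.minEnclosingCircle(P[P[:,2]>.11][:,:2].astype(np.float32)*1000))
E
```

```text
t 9.2 p [ 0.4911 -0.3122  0.1429] yaw 47.79 z [ 0.001 -0.001 -1.   ] F [ 0.3 -0.6 -2.1] M [ 0.02 -0.02  0.01] gap 0.0538 q [-0.758  0.4    1.598 -0.     1.143 -1.592]
([0.0026, -0.0027, 0.0023], [0.0008, 0.0, -0.0006])
2846 [ 0.49158317 -0.31134211  0.12428013] [ 0.51438322 -0.28171225  0.1449812 ]
((487.846923828125, -308.05609130859375), 28.934452056884766)
```

View pics/j_wrist.png

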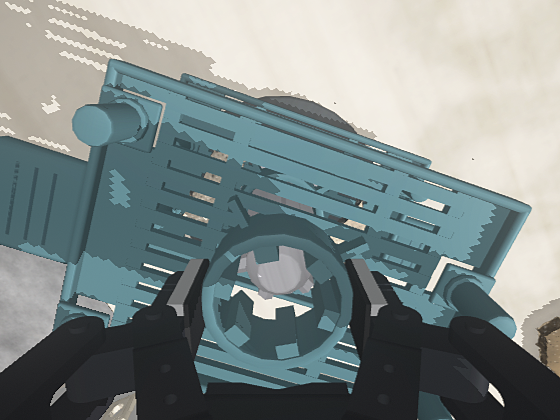

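Emit:
drive_tool:
  travel:
    - [0.0026,-0.0027,0]
    - [0.0026,-0.0027,0.01]
    - [0.0026,-0.0027,0.02]
    - [0.0026,-0.0027,0.02]
    - [0.0026,-0.0027,0.02]
  rotation:
    - [0,0,0]
    - [0,0,0]
    - [0,0,0]
    - [0,0,0]
    - [0,0,0]
  jaw: [1,1,1,1,1]

```text
time: 9.75
ee_pos: [0.4904, -0.3102, 0.1338]
tcp_rot: [0.914, 0.405, -0.0, -0.0]
contact_force: [0.5, 0.6, -2.9]
finger_gap: 0.0545
```

```bash
python3 - <<'E'
from h import *
from rig import manip
st(); print(plan([0.491,-0.3107,0.128],down(47.85)))
s=manip.snapshot("wrist"); np.savez(f"k_wrist.npz",**s); cv2.imwrite(f"pics/k_wrist.png",cv2.resize(s["img"][200:400,180:380,::-1],(600,600)))
W=world(s); hsv=cv2.cvtColor(s["img"],cv2.COLOR_RGB2HSV)
st()
E
```

```text
t 9.75 p [ 0.4904 -0.3102  0.1338] yaw 47.78 z [-0.  0. -1.] F [ 0.5  0.6 -2.9] M [ 0.03 -0.03 -0.  ] gap 0.0545 q [-0.756  0.408  1.61  -0.     1.125 -1.59 ]
([0.0001, 0.0019, 0.0145], [-0.0003, 0.0, -0.0006])
t 9.8 p [ 0.4905 -0.3103  0.134 ] yaw 47.78 z [-0.  0. -1.] F [-0.3 -0.2 -2.6] M [-0.04 -0.06  0.01] gap 0.0538 q [-0.756  0.407  1.61  -0.     1.125 -1.59 ]
```

View pics/k_wrist.png

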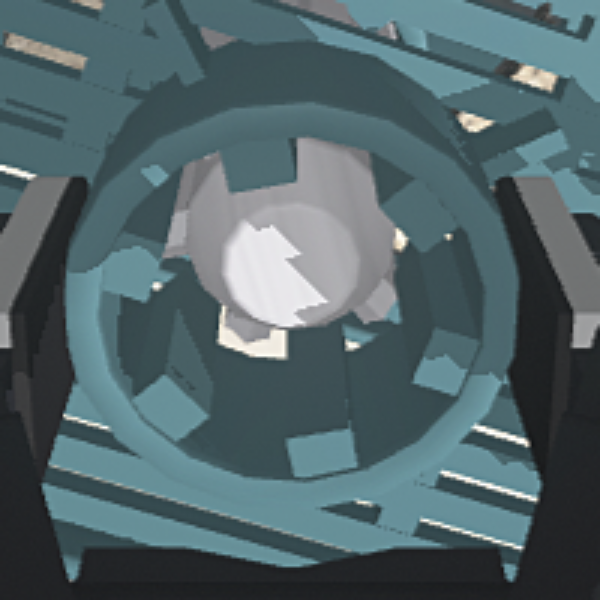

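The column top (290,270 in the crop) sits inside the bore and the teeth line up with the grooves. I'll descend further while checking the force.

Emit:
drive_tool:
  travel:
    - [0,0.001,0.01]
    - [0,0.001,0.02]
    - [0,0.001,0.03]
    - [0,0.001,0.035]
    - [0,0.001,0.035]
  rotation:
    - [0,0,0]
    - [0,0,0]
    - [0,0,0]
    - [0,0,0]
    - [0,0,0]
  jaw: [1,1,1,1,1]

```text
time: 10.3
ee_pos: [0.4906, -0.3104, 0.1196]
tcp_rot: [0.914, 0.405, -0.0, -0.0]
contact_force: [0.3, 0.7, -3.0]
finger_gap: 0.054
```

```bash
python3 - <<'E'
from h import *
st(); print(plan([0.491,-0.3107,0.083],down(47.85)))
E
```

```text
t 10.3 p [ 0.4906 -0.3104  0.1196] yaw 47.78 z [-0.001  0.001 -1.   ] F [ 0.3  0.7 -3. ] M [ 0.04 -0.01  0.05] gap 0.054 q [-0.756  0.423  1.625 -0.     1.094 -1.59 ]
([0.0001, 0.0013, 0.0914], [-0.0005, -0.0, -0.0006])
```

Emit:
drive_tool:
  travel:
    - [0,0.001,0.015]
    - [0,0.001,0.03]
    - [0,0.001,0.045]
    - [0,0.001,0.06]
    - [0,0.001,0.07]
    - [0,0.001,0.075]
    - [0,0.001,0.08]
    - [0,0.001,0.08]
  rotation:
    - [0,0,0]
    - [0,0,0]
    - [0,0,0]
    - [0,0,0]
    - [0,0,0]
    - [0,0,0]
    - [0,0,0]
    - [0,0,0]
  jaw: [1,1,1,1,1,1,1,1]

```text
time: 11.1
ee_pos: [0.4911, -0.3108, 0.0879]
tcp_rot: [0.914, 0.405, -0.0, -0.0]
contact_force: [-0.1, -0.4, -2.7]
finger_gap: 0.054
```

```bash
python3 - <<'E'
from h import *
st(); print(plan([0.491,-0.3107,0.082],down(47.85)))
E
```

```text
t 11.1 p [ 0.4911 -0.3108  0.0879] yaw 47.78 z [-0.  0. -1.] F [-0.1 -0.4 -2.7] M [ 0.   -0.05 -0.03] gap 0.054 q [-0.756  0.461  1.655  0.     1.026 -1.59 ]
([0.0001, -0.0004, 0.0148], [-0.0001, -0.0, -0.0006])
```

Emit:
drive_tool:
  travel:
    - [0,0,0.004]
    - [0,0,0.008]
    - [0,0,0.011]
    - [0,0,0.014]
    - [0,0,0.016]
    - [0,0,0.016]
  rotation:
    - [0,0,0]
    - [0,0,0]
    - [0,0,0]
    - [0,0,0]
    - [0,0,0]
    - [0,0,0]
  jaw: [1,1,1,1,1,1]

```text
time: 11.7
ee_pos: [0.4912, -0.3109, 0.0831]
tcp_rot: [0.914, 0.405, 0.0, 0.0]
contact_force: [-3.6, 2.3, 7.1]
finger_gap: 0.054
```

```bash
python3 - <<'E'
from h import *
from rig import manip
st()
s=manip.snapshot("wrist"); np.savez(f"l_wrist.npz",**s); cv2.imwrite(f"pics/l_wrist.png",s["img"][:,:,::-1])
tray(s,(.491,-.3107),.064)
s=manip.snapshot("scene"); cv2.imwrite(f"pics/l_scene.png",cv2.resize(s["img"][230:380,240:440,::-1],None,fx=3,fy=3,interpolation=cv2.INTER_CUBIC))
E
```

```text
t 11.7 p [ 0.4912 -0.3109  0.0831] yaw 47.79 z [ 0.    -0.001 -1.   ] F [-3.6  2.3  7.1] M [ 0.49  0.37 -0.05] gap 0.054 q [-0.756  0.466  1.66  -0.     1.015 -1.59 ]
collar n 4302 z 0.0911 c [ 490.8 -310.6] r 28.0 rect [ 476.  -318.8] [198.2 122.6] 28.78
post px [ 94.4 125.4] n 1446 [ 0.4092 -0.3053  0.1036] ray@top [ 0.4093 -0.3051  0.104 ]
post px [503.1 324.8] n 284 [ 0.5405 -0.2557  0.1037] ray@top [ 0.5402 -0.2557  0.104 ]
post px [437.7 415.5] n 210 [ 0.5585 -0.2936  0.1018] ray@top [ 0.5561 -0.293   0.104 ]
```

View pics/l_scene.png

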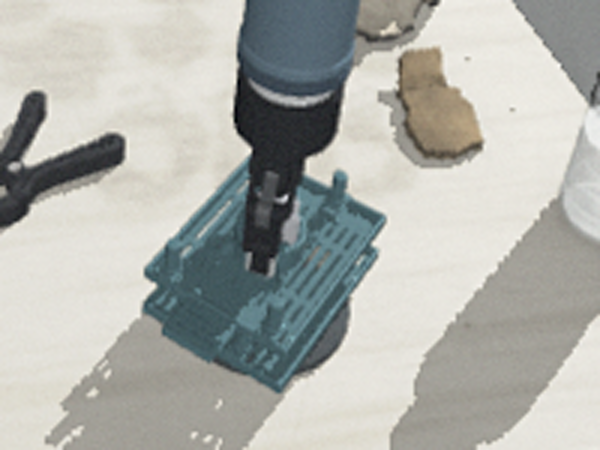

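The tray is home: the collar top is at 0.091 and the contact force rose by 10 N. I'll open the jaws and retreat.

Emit:
drive_tool:
  travel:
    - [0,0,-0.002]
    - [0,0,-0.002]
    - [0,0,-0.002]
    - [0,0,-0.004]
    - [0,0,-0.02]
    - [0,0,-0.06]
    - [0,0,-0.14]
    - [0,0,-0.24]
    - [0,0,-0.34]
    - [0,0,-0.42]
    - [0,0,-0.42]
  rotation:
    - [0,0,0]
    - [0,0,0]
    - [0,0,0]
    - [0,0,0]
    - [0,0,0]
    - [0,0,0]
    - [0,0,0]
    - [0,0,0]
    - [0,0,0]
    - [0,0,0]
    - [0,0,0]
  jaw: [0,-0.5,-1,-1,-1,-1,-1,-1,-1,-1,-1]

```text
time: 12.9
ee_pos: [0.4932, -0.3127, 0.256]
tcp_rot: [0.914, 0.405, 0.002, 0.005]
contact_force: [-0.2, -0.2, 0.2]
finger_gap: 0.0855
```

```bash
python3 - <<'E'
from h import *
from rig import manip
st()
s=manip.snapshot("wrist"); np.savez(f"m_wrist.npz",**s); cv2.imwrite(f"pics/m_wrist.png",s["img"][:,:,::-1])
tray(s,(.491,-.3107),.064)
s=manip.snapshot("top"); np.savez(f"m_top.npz",**s);cv2.imwrite(f"pics/m_top.png",s["img"][:,:,::-1])
E
```

```text
t 12.9 p [ 0.4932 -0.3127  0.256 ] yaw 47.79 z [ 0.008 -0.008 -1.   ] F [-0.2 -0.2  0.2] M [-0.04 -0.   -0.03] gap 0.0855 q [-0.756  0.306  1.443 -0.     1.381 -1.59 ]
collar n 1209 z 0.0911 c [ 491.1 -311.2] r 27.9 rect [ 475.9 -318.9] [198.6 122.7] 28.85
post px [204.2 101.7] n 210 [ 0.4089 -0.3063  0.1037] ray@top [ 0.409  -0.3062  0.104 ]
post px [372.  191.1] n 146 [ 0.5416 -0.2582  0.1038] ray@top [ 0.5415 -0.2582  0.104 ]
post px [176.2 214.3] n 40 [ 0.4537 -0.3828  0.104 ] ray@top [ 0.4537 -0.3828  0.104 ]
post px [350.4 241.1] n 90 [ 0.5624 -0.2964  0.104 ] ray@top [ 0.5624 -0.2964  0.104 ]
```

View pics/m_wrist.png

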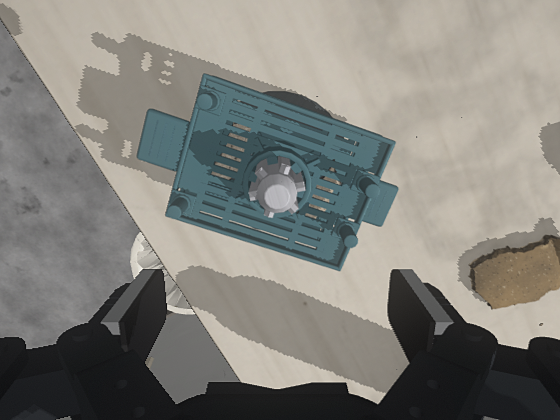

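Wrist view: the first tray is on the column, tab left at (163,140), the low tab opposite at (380,203), all post tops at 0.104 m and the collar centred at (0.491, -0.311). Next is the rack.

```bash
python3 - <<'E'
from h import *
st(); print(plan([0.5,-0.05,0.40],down(75))); print(plan([0.462,0.30,0.40],down(98.9),[.5,-.05,.4],down(75)))
E
```

```text
t 13.0 p [ 0.4914 -0.3111  0.2509] yaw 47.79 z [ 0.002 -0.002 -1.   ] F [ 0.4 -0.2 -1. ] M [ 0.    0.06 -0.01] gap 0.0855 q [-0.756  0.31   1.45  -0.     1.379 -1.59 ]
([0.4978, -0.4218, -0.3738], [0.0012, 0.0003, -0.2375])
([0.8206, -0.3182, 0.0], [0.0, 0.0, -0.2086])
```

Emit:
drive_tool:
  travel:
    - [0,0,-0.1]
    - [0.05,-0.04,-0.2]
    - [0.12,-0.1,-0.3]
    - [0.2,-0.17,-0.373]
    - [0.28,-0.24,-0.373]
    - [0.36,-0.31,-0.373]
    - [0.44,-0.37,-0.373]
    - [0.498,-0.422,-0.373]
  rotation:
    - [0,0,0]
    - [0,0,-0.03]
    - [0,0,-0.07]
    - [0,0,-0.1]
    - [0,0,-0.14]
    - [0,0,-0.18]
    - [0,0,-0.21]
    - [0,0,-0.2375]
  jaw: [-1,-1,-1,-1,-1,-1,-1,-1]

```text
time: 13.8
ee_pos: [0.4994, -0.0475, 0.3974]
tcp_rot: [0.792, 0.61, -0.001, -0.001]
contact_force: [0.2, -0.8, 0.4]
finger_gap: 0.0854
```

Emit:
drive_tool:
  travel:
    - [0.1,-0.04,0]
    - [0.2,-0.08,0]
    - [0.3,-0.12,0]
    - [0.4,-0.16,0]
    - [0.5,-0.2,0]
    - [0.6,-0.24,0]
    - [0.7,-0.28,0]
    - [0.8,-0.318,0]
    - [0.82,-0.318,0]
    - [0.82,-0.318,0]
    - [0.82,-0.318,0]
  rotation:
    - [0,0,-0.03]
    - [0,0,-0.06]
    - [0,0,-0.09]
    - [0,0,-0.12]
    - [0,0,-0.15]
    - [0,0,-0.18]
    - [0,0,-0.2086]
    - [0,0,-0.2086]
    - [0,0,-0.2086]
    - [0,0,-0.2086]
    - [0,0,-0.2086]
  jaw: [-1,-1,-1,-1,-1,-1,-1,-1,-1,-1,-1]

```text
time: 14.9
ee_pos: [0.462, 0.299, 0.3978]
tcp_rot: [0.65, 0.76, -0.001, -0.0]
contact_force: [-1.0, -0.3, 0.5]
finger_gap: 0.0851
```

```bash
python3 - <<'E'
from h import *
from rig import manip
st()
s=manip.snapshot("wrist"); np.savez(f"n_wrist.npz",**s); cv2.imwrite(f"pics/n_wrist.png",s["img"][:,:,::-1])
W=world(s);hsv=cv2.cvtColor(s["img"],cv2.COLOR_RGB2HSV)
teal=(hsv[...,0]>80)&(hsv[...,0]<105)&(hsv[...,1]>70)
near=np.hypot(W[...,0]-.48,W[...,1]-.304)<.1
for a,b in [(.215,.235),(.195,.215),(.18,.195)]:
    P=W[teal&near&(W[...,2]>a)&(W[...,2]<b)]
    if len(P)>5: print(a,b,len(P),P.mean(0).round(4),P[:,2].max().round(4),cv2.minAreaRect(P[:,:2].astype(np.float32)*1000))
st()
E
```

```text
t 14.9 p [0.462  0.299  0.3978] yaw 98.89 z [-0.002 -0.002 -1.   ] F [-1.  -0.3  0.5] M [ 0.   -0.03  0.01] gap 0.0851 q [ 3.720e-01  2.070e-01  1.239e+00 -1.000e-03  1.698e+00 -1.354e+00]
0.18 0.195 341 [0.4831 0.2758 0.1857] 0.1887 ((466.881591796875, 305.3614501953125), (38.9989013671875, 122.33609771728516), 8.408133506774902)
t 14.95 p [0.4622 0.2986 0.3982] yaw 98.83 z [-0.001 -0.001 -1.   ] F [-0.9 -0.6 -0. ] M [ 0.    0.01 -0.02] gap 0.0855 q [ 3.710e-01  2.060e-01  1.239e+00 -1.000e-03  1.698e+00 -1.354e+00]
```

View pics/n_wrist.png

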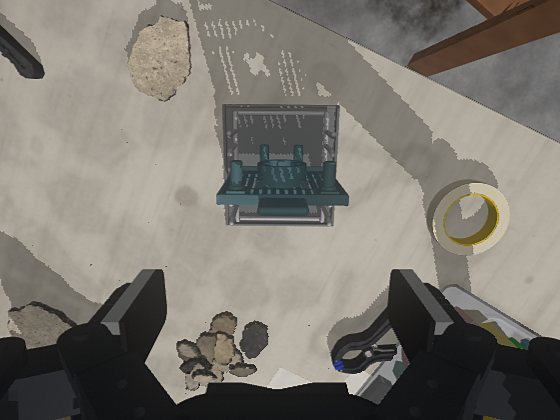

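```bash
python3 - <<'E'
from h import *
s=load("n_wrist.npz")
W=world(s)
near=np.hypot(W[...,0]-.48,W[...,1]-.304)<.1
for a,b in [(.218,.235),(.195,.218),(.178,.192)]:
    m=near&(W[...,2]>a)&(W[...,2]<b); P=W[m]
    if len(P)>5: 
        v,u=np.where(m); print(a,b,len(P),"px",u.min(),u.max(),v.min(),v.max(),P.mean(0).round(4),P[:,2].max().round(4),cv2.minAreaRect(P[:,:2].astype(np.float32)*1000))
cv2.imwrite("pics/n2.png",cv2.resize(s["img"][130:230,200:360,::-1],None,fx=5,fy=5,interpolation=cv2.INTER_CUBIC))
E
```

```text
0.218 0.235 481 px 257 308 206 215 [0.4812 0.3076 0.2215] 0.2242 ((481.8117980957031, 307.3169860839844), (8.33961296081543, 43.33013916015625), 8.612034797668457)
0.195 0.218 328 px 257 308 199 208 [0.4784 0.3063 0.2066] 0.2179 ((479.18017578125, 306.93109130859375), (3.17972469329834, 43.72870635986328), 9.102388381958008)
0.178 0.192 1842 px 216 348 161 205 [0.4741 0.3063 0.1842] 0.1919 ((466.63751220703125, 305.0675354003906), (40.07822036743164, 124.22074890136719), 8.448317527770996)
```

View pics/n2.png

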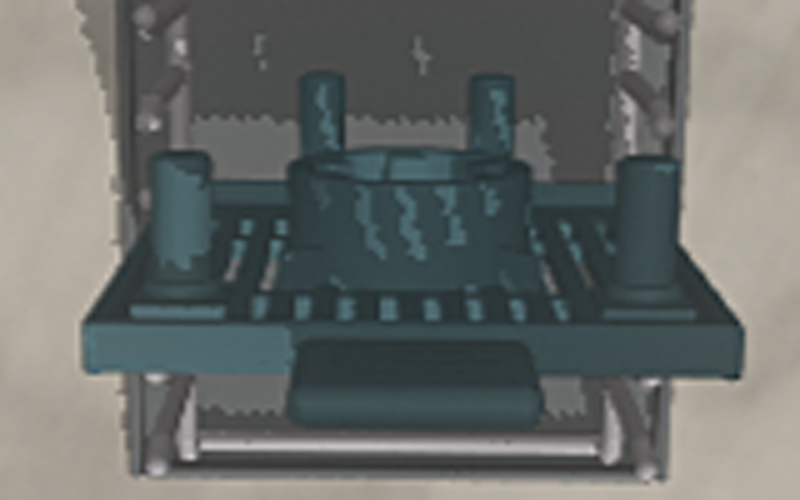

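The crop shows the tab at (415,383), centred on the tray, with the collar and posts on the robot side. The tab's end face is at (0.4818, 0.3073, 0.2225), 43.3 × 8.3 mm, and its normal is at 8.6°. I'll grip it across its width so the tray can pivot when it is laid down.

```bash
python3 - <<'E'
from h import *
st(); print(plan([0.4816,0.3073,0.209],down(98.7)))
E
```

```text
t 14.95 p [0.4622 0.2986 0.3982] yaw 98.83 z [-0.001 -0.001 -1.   ] F [-0.9 -0.6 -0. ] M [ 0.    0.01 -0.02] gap 0.0855 q [ 3.710e-01  2.060e-01  1.239e+00 -1.000e-03  1.698e+00 -1.354e+00]
([0.0144, 0.052, 0.4729], [-0.0007, 0.0005, 0.0012])
```

Emit:
drive_tool:
  travel:
    - [0.0144,0.052,0.1]
    - [0.0144,0.052,0.2]
    - [0.0144,0.052,0.28]
    - [0.0144,0.052,0.34]
    - [0.0144,0.052,0.36]
    - [0.0144,0.052,0.36]
  rotation:
    - [0,0,0.0012]
    - [0,0,0.0012]
    - [0,0,0.0012]
    - [0,0,0.0012]
    - [0,0,0.0012]
    - [0,0,0.0012]
  jaw: [-1,-1,-1,-1,-1,-1]

```text
time: 15.55
ee_pos: [0.4816, 0.3073, 0.2541]
tcp_rot: [0.652, 0.758, -0.001, -0.0]
contact_force: [0.8, -0.3, 0.0]
finger_gap: 0.0852
```

```bash
python3 - <<'E'
from h import *
st(); print(plan([0.4816,0.3073,0.209],down(98.7)))
E
```

```text
t 15.55 p [0.4816 0.3073 0.2541] yaw 98.66 z [-0.002 -0.001 -1.   ] F [ 0.8 -0.3  0. ] M [-0.01  0.01  0.  ] gap 0.0852 q [ 0.373  0.293  1.467 -0.     1.384 -1.349]
([-0.0, 0.0003, 0.1128], [-0.0011, 0.0003, -0.0003])
```

Emit:
drive_tool:
  travel:
    - [0,0,0.05]
    - [0,0,0.09]
    - [0,0,0.113]
    - [0,0,0.113]
    - [0,0,0.113]
    - [0,0,0.113]
    - [0,0,0.113]
    - [0,0,0.113]
    - [0,0,0.113]
    - [0,0,0.113]
    - [0,0,0.113]
    - [0,0,0.113]
  rotation:
    - [0,0,0]
    - [0,0,0]
    - [0,0,0]
    - [0,0,0]
    - [0,0,0]
    - [0,0,0]
    - [0,0,0]
    - [0,0,0]
    - [0,0,0]
    - [0,0,0]
    - [0,0,0]
    - [0,0,0]
  jaw: [-1,-1,-1,-1,-0.5,0,0.5,1,1,1,1,1]
  newtons: 100

```text
time: 16.75
ee_pos: [0.4824, 0.3089, 0.211]
tcp_rot: [0.651, 0.759, 0.001, 0.001]
contact_force: [0.2, -2.1, 6.5]
finger_gap: 0.0418
```

```bash
python3 - <<'E'
from h import *
from rig import manip
st()
s=manip.snapshot("wrist"); np.savez(f"o_wrist.npz",**s); cv2.imwrite(f"pics/o_wrist.png",s["img"][:,:,::-1])
E
```

```text
t 16.75 p [0.4824 0.3089 0.211 ] yaw 98.76 z [ 0.002  0.001 -1.   ] F [ 0.2 -2.1  6.5] M [-0.04  0.04  0.02] gap 0.0418 q [ 0.375  0.322  1.533 -0.     1.284 -1.349]
```

View pics/o_wrist.png

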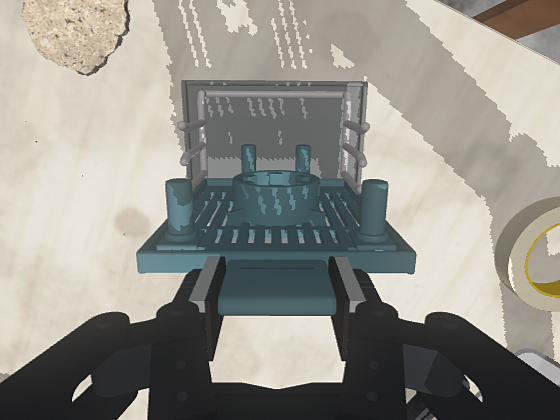

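The tab is held across its width (pads at (212,300) and (347,300)). I'll lift it clear of the pins.

Emit:
drive_tool:
  travel:
    - [0,0,-0.02]
    - [0,0,-0.06]
    - [0,0,-0.12]
    - [0,0,-0.19]
    - [0,0,-0.26]
    - [0,0,-0.33]
    - [0,0,-0.37]
    - [0,0,-0.375]
    - [0,0,-0.375]
  rotation:
    - [0,0,0]
    - [0,0,0]
    - [0,0,0]
    - [0,0,0]
    - [0,0,0]
    - [0,0,0]
    - [0,0,0]
    - [0,0,0]
    - [0,0,0]
  jaw: [1,1,1,1,1,1,1,1,1]

```text
time: 17.7
ee_pos: [0.4815, 0.3088, 0.3594]
tcp_rot: [0.651, 0.759, -0.0, -0.0]
contact_force: [0.0, -0.4, -3.0]
finger_gap: 0.0418
```

```bash
python3 - <<'E'
from h import *
from rig import manip
st()
s=manip.snapshot("scene"); np.savez(f"p_scene.npz",**s); cv2.imwrite(f"pics/p_scene.png",s["img"][:,:,::-1])
print(plan([0.5,0.0,0.36],down(15)))
E
```

```text
t 17.7 p [0.4815 0.3088 0.3594] yaw 98.77 z [-0. -0. -1.] F [ 0.  -0.4 -3. ] M [ 0.03 -0.04  0.  ] gap 0.0418 q [ 0.375  0.251  1.271  0.     1.619 -1.349]
([-0.7697, -0.0712, -0.0033], [-0.0007, 0.0009, 0.731])
```

View pics/p_scene.png

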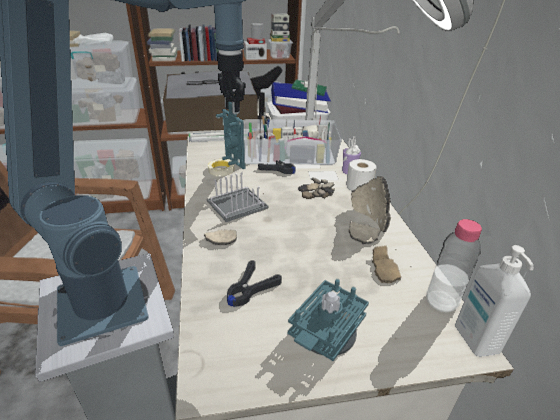

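The scene view shows the tray hanging from the gripper at (235,140), clear of the now empty rack at (238,203). I'll carry it to the middle.

Emit:
drive_tool:
  travel:
    - [-0.04,0,-0.003]
    - [-0.11,-0.01,-0.003]
    - [-0.2,-0.02,-0.003]
    - [-0.29,-0.03,-0.003]
    - [-0.38,-0.04,-0.003]
    - [-0.47,-0.045,-0.003]
    - [-0.56,-0.05,-0.003]
    - [-0.65,-0.06,-0.003]
    - [-0.72,-0.07,-0.003]
    - [-0.77,-0.071,-0.003]
    - [-0.77,-0.071,-0.003]
  rotation:
    - [0,0,0]
    - [0,0,0]
    - [0,0,0.07]
    - [0,0,0.14]
    - [0,0,0.21]
    - [0,0,0.28]
    - [0,0,0.35]
    - [0,0,0.42]
    - [0,0,0.49]
    - [0,0,0.56]
    - [0,0,0.63]
  jaw: [1,1,1,1,1,1,1,1,1,1,1]

```text
time: 18.85
ee_pos: [0.5, -0.0034, 0.3595]
tcp_rot: [0.974, 0.225, -0.001, 0.0]
contact_force: [-0.1, 0.1, -1.8]
finger_gap: 0.0415
```

```bash
python3 - <<'E'
from h import *
st()
print(plan([0.5,0.0,0.30],down(-90)))
E
```

```text
t 18.85 p [ 0.5    -0.0034  0.3595] yaw 26.02 z [-0.003 -0.001 -1.   ] F [-0.1  0.1 -1.8] M [ 0.02 -0.04  0.01] gap 0.0415 q [-0.229  0.116  1.438 -0.002  1.59  -0.683]
([0.0042, -0.0077, 0.1488], [0.0014, 0.001, 1.0125])
```

Emit:
drive_tool:
  travel:
    - [0,0,0]
    - [0,0,0]
    - [0,0,0.01]
    - [0,0,0.02]
    - [0,0,0.04]
    - [0,0,0.06]
    - [0,0,0.08]
    - [0,0,0.1]
    - [0,0,0.12]
    - [0,0,0.14]
    - [0,0,0.15]
    - [0,0,0.15]
    - [0,0,0.15]
    - [0,0,0.15]
    - [0,0,0.15]
    - [0,0,0.15]
  rotation:
    - [0,0,0.05]
    - [0,0,0.12]
    - [0,0,0.19]
    - [0,0,0.26]
    - [0,0,0.33]
    - [0,0,0.4]
    - [0,0,0.47]
    - [0,0,0.54]
    - [0,0,0.61]
    - [0,0,0.68]
    - [0,0,0.75]
    - [0,0,0.82]
    - [0,0,0.89]
    - [0,0,0.95]
    - [0,0,1.0]
    - [0,0,1.0]
  jaw: [1,1,1,1,1,1,1,1,1,1,1,1,1,1,1,1]

```text
time: 20.45
ee_pos: [0.4997, -0.0006, 0.2998]
tcp_rot: [0.719, -0.695, -0.001, 0.001]
contact_force: [-0.2, -0.6, -2.8]
finger_gap: 0.0418
```

```bash
python3 - <<'E'
from h import *
st()
def tilt(a): return R.from_euler('y',-a,degrees=True)*down(-90)
print((tilt(40).as_matrix()[:,2]).round(3))
print(plan([0.5,0.0,0.24],tilt(40)))
print(plan([0.52,0.0,0.155],tilt(40)))
E
```

```text
t 20.45 p [ 0.4997 -0.0006  0.2998] yaw -88.09 z [-0.002  0.    -1.   ] F [-0.2 -0.6 -2.8] M [-0.01  0.02 -0.01] gap 0.0418 q [-0.224  0.136  1.556 -0.     1.452  1.313]
[ 0.643 -0.    -0.766]
([-0.0014, -0.0012, 0.1496], [0.3502, 0.0059, 0.016])
([0.0003, -0.0516, 0.362], [0.3502, 0.0059, 0.016])
```

Emit:
drive_tool:
  travel:
    - [0,0,0.03]
    - [0,0,0.06]
    - [0,0,0.09]
    - [0,0,0.12]
    - [0,0,0.15]
    - [0,0,0.15]
    - [0,0,0.15]
  rotation:
    - [0.06,0,0.005]
    - [0.13,0.001,0.01]
    - [0.2,0.003,0.016]
    - [0.27,0.005,0.016]
    - [0.33,0.006,0.016]
    - [0.35,0.006,0.016]
    - [0.35,0.006,0.016]
  jaw: [1,1,1,1,1,1,1]
  newtons: 120

```text
time: 21.15
ee_pos: [0.4977, 0.0005, 0.2382]
tcp_rot: [0.665, -0.664, 0.241, -0.241]
contact_force: [0.7, 0.3, -2.9]
finger_gap: 0.0411
```

```bash
python3 - <<'E'
from h import *
from rig import manip
st()
s=manip.snapshot("scene"); np.savez(f"q_scene.npz",**s); cv2.imwrite(f"pics/q_scene.png",s["img"][:,:,::-1])
s=manip.snapshot("wrist"); np.savez(f"q_wrist.npz",**s); cv2.imwrite(f"pics/q_wrist.png",s["img"][:,:,::-1])
E
```

```text
t 21.15 p [0.4977 0.0005 0.2382] yaw -89.89 z [ 0.641  0.001 -0.768] F [ 0.7  0.3 -2.9] M [ 0.07  0.66 -0.01] gap 0.0411 q [-0.407 -0.178  2.224  0.552  0.507  0.755]
```

View pics/q_scene.png

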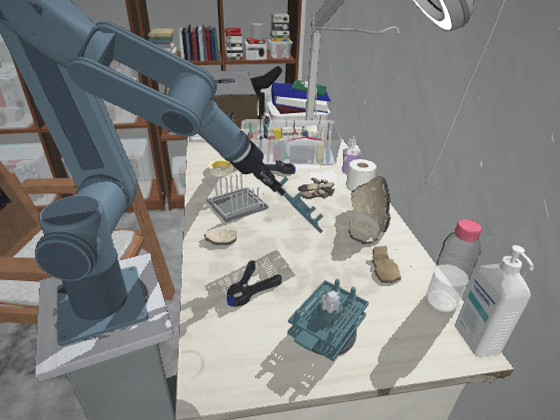

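View pics/q_wrist.png

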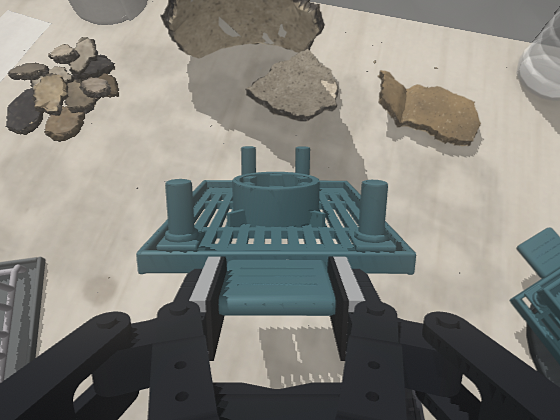

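```bash
cat >> h.py <<'E'
def tilt(a): return R.from_euler('y',-a,degrees=True)*down(-90)
E
python3 - <<'E'
from h import *
st()
for p in [[.535,0,.2],[.535,0,.16],[.535,0,.152],[.535,0,.146]]: print(plan(p,tilt(40)))
E
```

```text
t 21.25 p [ 5.006e-01 -5.000e-04  2.412e-01] yaw -89.91 z [ 0.644 -0.    -0.765] F [ 0.3 -0.1 -2.5] M [-0.    0.6   0.02] gap 0.0409 q [-0.406 -0.176  2.216  0.549  0.508  0.76 ]
([-0.0014, 0.0004, 0.1342], [-0.0006, -0.0002, 0.0012])
([-0.0016, 0.0648, 0.2107], [-0.0006, -0.0002, 0.0012])
([-0.0016, 0.0776, 0.226], [-0.0006, -0.0002, 0.0012])
([-0.0016, 0.0873, 0.2375], [-0.0006, -0.0002, 0.0012])
```

Emit:
drive_tool:
  travel:
    - [0,0,0.06]
    - [0,0,0.134]
    - [0,0.03,0.17]
    - [0,0.05,0.195]
    - [0,0.065,0.211]
    - [0,0.078,0.226]
    - [0,0.078,0.226]
  rotation:
    - [0,0,0]
    - [0,0,0]
    - [0,0,0]
    - [0,0,0]
    - [0,0,0]
    - [0,0,0]
    - [0,0,0]
  jaw: [1,1,1,1,1,1,1]

```text
time: 21.95
ee_pos: [0.536, 0.0001, 0.1512]
tcp_rot: [0.665, -0.663, 0.242, -0.242]
contact_force: [0.6, -0.2, -2.3]
finger_gap: 0.0408
```

```bash
python3 - <<'E'
from h import *
from rig import manip
st()
s=manip.snapshot("wrist"); np.savez(f"r_wrist.npz",**s); cv2.imwrite(f"pics/r_wrist.png",s["img"][:,:,::-1])
E
```

```text
t 21.95 p [5.360e-01 1.000e-04 1.512e-01] yaw -89.85 z [ 0.644  0.002 -0.765] F [ 0.6 -0.2 -2.3] M [0.06 0.67 0.05] gap 0.0408 q [-0.358  0.071  2.283  1.094  0.259  0.21 ]
```

View pics/r_wrist.png

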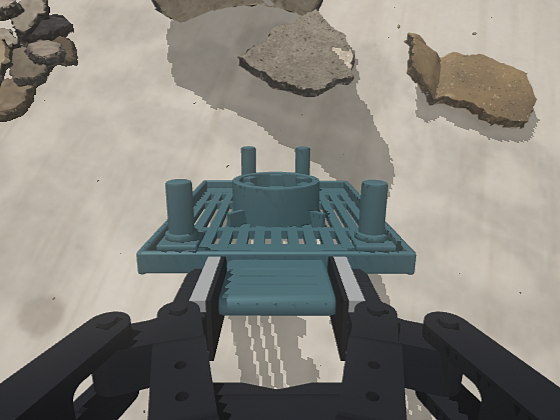

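The tray is held rigidly with the posts up and its far edge about 7 mm above the desk. Joint 5 is near its limit, so I'll reduce the tool tilt while lowering and let the tray pivot in a light grip.

```bash
python3 - <<'E'
from h import *
st()
f=[.5355,0,.1515]
for b,t in [(47,38),(45,36),(40,34),(35,31),(30,28),(25,26),(20,23),(15,20),(10,16)]:
    B=np.radians(b); p=[.657-.188*np.cos(B),0,.188*np.sin(B)+.004*np.cos(B)]
    print(b,t,np.round(p,3),plan(p,tilt(t)))
E
```

```text
t 22.0 p [ 0.5361 -0.      0.1519] yaw -89.87 z [ 0.644  0.001 -0.765] F [ 0.4 -1.2 -2.5] M [-0.07  0.6  -0.01] gap 0.0407 q [-0.358  0.069  2.283  1.091  0.259  0.212]
47 38 [0.529 0.    0.14 ] ([-0.0001, 0.0328, 0.0104], [-0.0184, 0.0006, 0.001])
45 36 [0.524 0.    0.136] ([-0.0001, 0.049, 0.0113], [-0.0359, 0.0006, 0.001])
40 34 [0.513 0.    0.124] ([-0.0002, 0.0893, 0.0161], [-0.0533, 0.0006, 0.001])
35 31 [0.503 0.    0.111] ([-0.0002, 0.129, 0.0245], [-0.0795, 0.0005, 0.001])
30 28 [0.494 0.    0.097] ([-0.0003, 0.1678, 0.0364], [-0.1057, 0.0005, 0.001])
25 26 [0.487 0.    0.083] ([-0.0004, 0.2055, 0.0517], [-0.1231, 0.0005, 0.0011])
20 23 [0.48  0.    0.068] ([-0.0004, 0.2417, 0.0704], [-0.1493, 0.0005, 0.0011])
15 20 [0.475 0.    0.053] ([-0.0005, 0.2761, 0.0921], [-0.1755, 0.0004, 0.0011])
10 16 [0.472 0.    0.037] ([-0.0005, 0.3086, 0.1169], [-0.2104, 0.0004, 0.0011])
```

Emit:
drive_tool:
  travel:
    - [0,0.01,0.003]
    - [0,0.02,0.007]
    - [0,0.033,0.0104]
    - [0,0.049,0.0113]
    - [0,0.069,0.0135]
    - [0,0.089,0.016]
    - [0,0.109,0.02]
    - [0,0.129,0.0245]
    - [0,0.129,0.0245]
  rotation:
    - [-0.006,0,0]
    - [-0.012,0,0]
    - [-0.018,0,0]
    - [-0.036,0,0]
    - [-0.045,0,0]
    - [-0.053,0,0]
    - [-0.066,0,0]
    - [-0.08,0,0]
    - [-0.08,0,0]
  jaw: [1,1,1,1,1,1,1,1,1]
  newtons: 25

```text
time: 22.9
ee_pos: [0.5044, -0.0011, 0.1135]
tcp_rot: [0.682, -0.68, 0.191, -0.189]
contact_force: [-4.0, 0.7, 5.6]
finger_gap: 0.0413
```

```bash
python3 - <<'E'
from h import *
from rig import manip
st()
s=manip.snapshot("wrist"); np.savez(f"s_wrist.npz",**s); cv2.imwrite(f"pics/s_wrist.png",s["img"][:,:,::-1])
s=manip.snapshot("scene"); np.savez(f"s_scene.npz",**s); cv2.imwrite(f"pics/s_scene.png",cv2.resize(s["img"][130:300,200:400,::-1],None,fx=3,fy=3))
E
```

```text
t 22.9 p [ 0.5044 -0.0011  0.1135] yaw -89.9 z [ 0.518 -0.002 -0.855] F [-4.   0.7  5.6] M [-0.5  -0.27 -0.23] gap 0.0413 q [-0.346  0.107  2.269  0.624  0.302  0.666]
```

View pics/s_wrist.png

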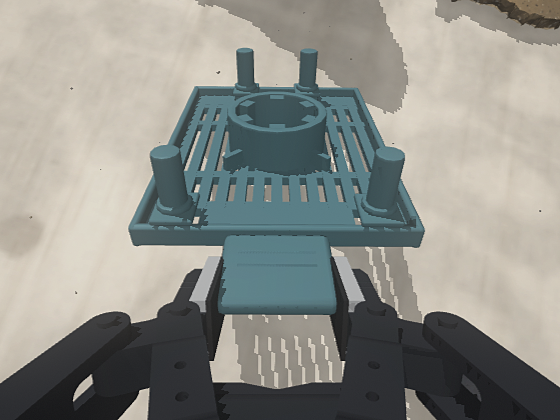

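View pics/s_scene.png

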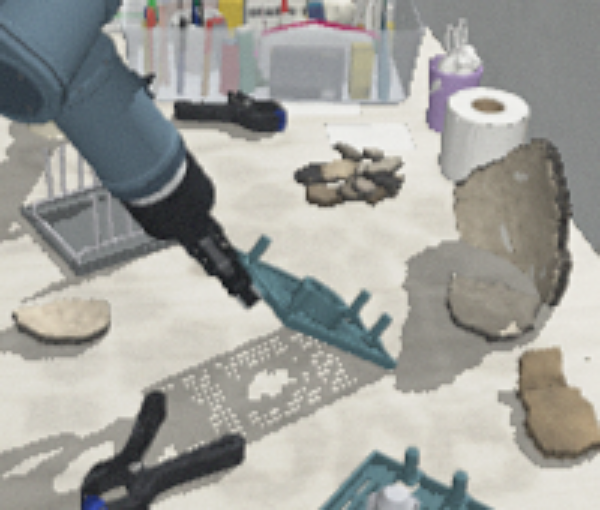

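The far edge is on the desk and the tray is pivoting in the grip as intended. I'll carry on lowering.

```bash
python3 - <<'E'
from h import *
f=[.503,0,.111]
for b,t in [(30,28),(25,25),(20,22),(15,19),(10,16),(7,13),(4.5,10)]:
    B=np.radians(b); p=[.657-.188*np.cos(B),0,.188*np.sin(B)+.004*np.cos(B)]
    print(b,t,np.round(p,3),plan(p,tilt(t),f,tilt(31)))
E
```

```text
30 28 [0.494 0.    0.097] ([-0.0, 0.0363, 0.0177], [-0.0262, -0.0, 0.0])
25 25 [0.487 0.    0.083] ([-0.0, 0.0711, 0.0387], [-0.0524, 0.0, 0.0])
20 22 [0.48  0.    0.068] ([-0.0, 0.1039, 0.0628], [-0.0785, 0.0, -0.0])
15 19 [0.475 0.    0.053] ([-0.0, 0.1344, 0.0898], [-0.1047, 0.0, -0.0])
10 16 [0.472 0.    0.037] ([-0.0, 0.1626, 0.1194], [-0.1309, -0.0, 0.0])
7 13 [0.47  0.    0.027] ([-0.0, 0.1782, 0.1383], [-0.1571, 0.0, 0.0])
4.5 10 [0.47  0.    0.019] ([-0.0, 0.1904, 0.1547], [-0.1833, -0.0, 0.0])
```

Emit:
drive_tool:
  travel:
    - [0,0.018,0.009]
    - [0,0.036,0.0177]
    - [0,0.054,0.028]
    - [0,0.071,0.0387]
    - [0,0.088,0.05]
    - [0,0.104,0.063]
    - [0,0.12,0.076]
    - [0,0.134,0.09]
    - [0,0.15,0.105]
    - [0,0.163,0.119]
    - [0,0.178,0.138]
    - [0,0.178,0.138]
    - [0,0.178,0.138]
  rotation:
    - [-0.013,0,0]
    - [-0.026,0,0]
    - [-0.039,0,0]
    - [-0.052,0,0]
    - [-0.065,0,0]
    - [-0.0785,0,0]
    - [-0.09,0,0]
    - [-0.105,0,0]
    - [-0.118,0,0]
    - [-0.131,0,0]
    - [-0.157,0,0]
    - [-0.157,0,0]
    - [-0.157,0,0]
  jaw: [1,1,1,1,1,1,1,1,1,1,1,1,1]

```text
time: 24.3
ee_pos: [0.4711, -0.0006, 0.028]
tcp_rot: [0.703, -0.702, 0.082, -0.081]
contact_force: [1.3, -0.9, 2.7]
finger_gap: 0.0413
```

```bash
python3 - <<'E'
from h import *
from rig import manip
st()
s=manip.snapshot("wrist"); np.savez(f"t_wrist.npz",**s); cv2.imwrite(f"pics/t_wrist.png",s["img"][:,:,::-1])
s=manip.snapshot("scene"); np.savez(f"t_scene.npz",**s); cv2.imwrite(f"pics/t_scene.png",cv2.resize(s["img"][130:300,200:400,::-1],None,fx=3,fy=3))
E
```

```text
t 24.3 p [ 0.4711 -0.0006  0.028 ] yaw -89.93 z [ 0.228 -0.001 -0.974] F [ 1.3 -0.9  2.7] M [ 0.07 -0.81 -0.08] gap 0.0413 q [-0.286  0.307  2.168  0.146  0.449  1.158]
```

View pics/t_wrist.png

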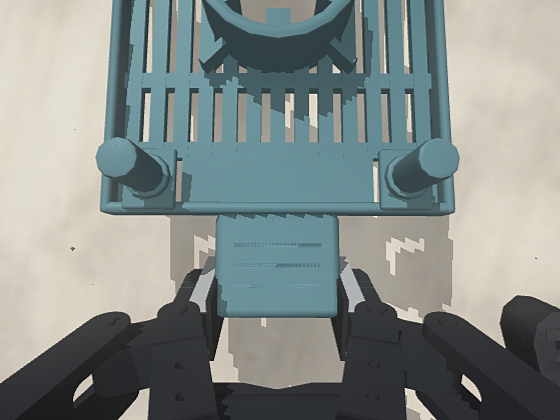

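View pics/t_scene.png

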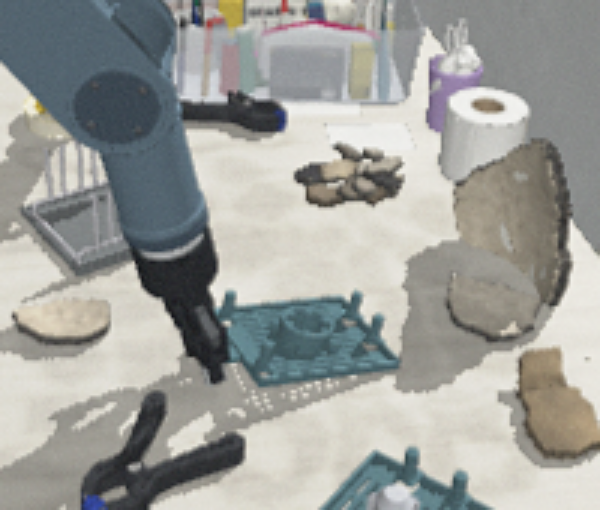

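The tray lies almost flat, with the tab end about 2 cm up. I'll release with a partial opening to keep clear of the pliers, then rise.

Emit:
drive_tool:
  travel:
    - [0,0,0]
    - [0,0,0]
    - [0,0,0]
    - [0,0,0]
    - [0,-0.01,-0.04]
    - [0,-0.03,-0.12]
    - [0,-0.05,-0.22]
    - [0,-0.075,-0.32]
    - [0,-0.1,-0.42]
    - [0,-0.12,-0.5]
    - [0,-0.13,-0.55]
    - [0,-0.13,-0.55]
  rotation:
    - [0,0,0]
    - [0,0,0]
    - [0,0,0]
    - [0,0,0]
    - [0,0,0]
    - [0,0,0]
    - [0,0,0]
    - [-0.05,0,0]
    - [-0.1,0,0]
    - [-0.115,0,0]
    - [-0.115,0,0]
    - [-0.115,0,0]
  jaw: [0,-0.3,-0.46,-0.46,-0.46,-0.46,-0.46,-0.6,-1,-1,-1,-1]

```text
time: 25.6
ee_pos: [0.4721, -0.0003, 0.2558]
tcp_rot: [0.708, -0.707, 0.001, 0.0]
contact_force: [0.3, -0.9, -0.6]
finger_gap: 0.0855
```

```bash
python3 - <<'E'
from h import *
from rig import manip
st()
s=manip.snapshot("scene"); np.savez(f"u_scene.npz",**s); cv2.imwrite(f"pics/u_scene.png",cv2.resize(s["img"][130:300,200:400,::-1],None,fx=3,fy=3))
print(plan([.59,.027,.25],down(-30)))
E
```

```text
t 25.6 p [ 4.721e-01 -3.000e-04  2.558e-01] yaw -89.91 z [ 0.001 -0.002 -1.   ] F [ 0.3 -0.9 -0.6] M [-0.04  0.03  0.01] gap 0.0855 q [-2.370e-01  1.090e-01  1.695e+00 -1.000e-03  1.336e+00  1.333e+00]
([-0.0672, -0.298, 0.0085], [0.0011, 0.0002, -0.5229])
```

View pics/u_scene.png

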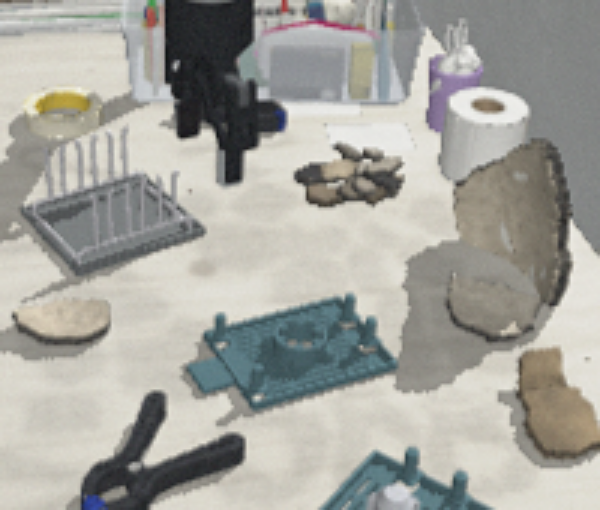

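The scene crop shows the second tray flat on the desk at (300,350), posts up. Next I measure it from above.

Emit:
drive_tool:
  travel:
    - [-0.01,-0.05,0.0085]
    - [-0.03,-0.12,0.0085]
    - [-0.05,-0.2,0.0085]
    - [-0.067,-0.27,0.0085]
    - [-0.067,-0.298,0.0085]
    - [-0.067,-0.298,0.0085]
    - [-0.067,-0.298,0.0085]
    - [-0.067,-0.298,0.0085]
    - [-0.067,-0.298,0.0085]
  rotation:
    - [0,0,-0.07]
    - [0,0,-0.14]
    - [0,0,-0.21]
    - [0,0,-0.28]
    - [0,0,-0.35]
    - [0,0,-0.42]
    - [0,0,-0.49]
    - [0,0,-0.523]
    - [0,0,-0.523]
  jaw: [-1,-1,-1,-1,-1,-1,-1,-1,-1]

```text
time: 26.55
ee_pos: [0.5883, 0.027, 0.2467]
tcp_rot: [0.966, -0.259, -0.004, 0.001]
contact_force: [-0.2, -0.8, -0.1]
finger_gap: 0.0853
```

```bash
python3 - <<'E'
from h import *
from rig import manip
st()
s=manip.snapshot("wrist"); np.savez(f"v_wrist.npz",**s); cv2.imwrite(f"pics/v_wrist.png",s["img"][:,:,::-1])
tray(s,(.575,0),0)
st()
E
```

```text
t 26.55 p [0.5883 0.027  0.2467] yaw -29.98 z [-0.008  0.    -1.   ] F [-0.2 -0.8 -0.1] M [-0.02 -0.01  0.01] gap 0.0853 q [-1.430e-01  3.330e-01  1.429e+00 -1.000e-03  1.388e+00  3.810e-01]
collar n 1060 z 0.0271 c [5.773e+02 4.000e-01] r 27.9 rect [5.601e+02 1.000e-01] [123.7 197.7] 89.85
post px [340.2 150. ] n 116 [0.6475 0.0217 0.0398] ray@top [0.6475 0.0217 0.04  ]
post px [361.9 191.5] n 116 [ 0.6473 -0.0219  0.0398] ray@top [ 0.6473 -0.0218  0.04  ]
post px [194.7 204.1] n 94 [0.5079 0.0443 0.0396] ray@top [0.5081 0.0443 0.04  ]
post px [243.8 278.5] n 77 [ 0.5077 -0.0433  0.0398] ray@top [ 0.5078 -0.0432  0.04  ]
t 26.6 p [0.5885 0.027  0.2471] yaw -30.11 z [-0.007  0.    -1.   ] F [-0.3 -0.5 -0.1] M [ 0.   -0.07 -0.01] gap 0.0857 q [-1.430e-01  3.320e-01  1.429e+00 -1.000e-03  1.388e+00  3.830e-01]
```

View pics/v_wrist.png

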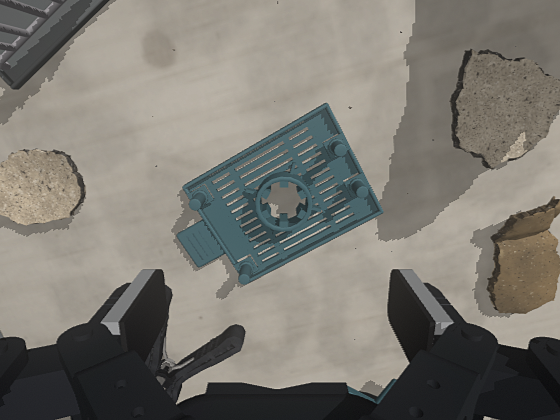

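The tray lies flat: hub at (0.5775, 0.0003), collar top at 0.027, tab yaw about 179.8°, tab at (205,240) px. I'll regrasp it by the collar.

```bash
python3 - <<'E'
from h import *
st(); print(plan([0.5775,0.0003,0.08],down(-30)))
E
```

```text
t 26.6 p [0.5885 0.027  0.2471] yaw -30.11 z [-0.007  0.    -1.   ] F [-0.3 -0.5 -0.1] M [ 0.   -0.07 -0.01] gap 0.0857 q [-1.430e-01  3.320e-01  1.429e+00 -1.000e-03  1.388e+00  3.830e-01]
([0.0124, 0.07, 0.418], [0.0018, 0.0033, -0.0009])
```

Emit:
drive_tool:
  travel:
    - [0.012,0.07,0.1]
    - [0.012,0.07,0.2]
    - [0.012,0.07,0.3]
    - [0.012,0.07,0.38]
    - [0.012,0.07,0.418]
    - [0.012,0.07,0.418]
    - [0.012,0.07,0.418]
  rotation:
    - [0,0,0]
    - [0,0,0]
    - [0,0,0]
    - [0,0,0]
    - [0,0,0]
    - [0,0,0]
    - [0,0,0]
  jaw: [-1,-1,-1,-1,-1,-1,-1]

```text
time: 27.3
ee_pos: [0.5788, 0.0002, 0.0818]
tcp_rot: [0.966, -0.259, -0.002, 0.001]
contact_force: [0.3, -0.2, 0.3]
finger_gap: 0.0855
```

```bash
python3 - <<'E'
from h import *
st(); print(plan([0.5775,0.0003,0.0188],down(-30)))
E
```

```text
t 27.3 p [5.788e-01 2.000e-04 8.180e-02] yaw -30.07 z [-0.005 -0.    -1.   ] F [ 0.3 -0.2  0.3] M [-0.    0.01  0.01] gap 0.0855 q [-1.920e-01  4.670e-01  1.663e+00 -1.000e-03  1.017e+00  3.340e-01]
([-0.0023, 0.0012, 0.1576], [0.0013, 0.0021, -0.0006])
```

Emit:
drive_tool:
  travel:
    - [-0.0023,0.0012,0.06]
    - [-0.0023,0.0012,0.11]
    - [-0.0023,0.0012,0.14]
    - [-0.0023,0.0012,0.1575]
    - [-0.0023,0.0012,0.1575]
    - [-0.0023,0.0012,0.1575]
    - [-0.0023,0.0012,0.1575]
  rotation:
    - [0.0013,0.002,0]
    - [0.0013,0.002,0]
    - [0.0013,0.002,0]
    - [0.0013,0.002,0]
    - [0.0013,0.002,0]
    - [0.0013,0.002,0]
    - [0.0013,0.002,0]
  jaw: [-1,-1,-1,-1,-1,-1,-1]

```text
time: 28.0
ee_pos: [0.5787, 0.0001, 0.02]
tcp_rot: [0.966, -0.259, 0.001, -0.0]
contact_force: [0.7, 0.5, -0.7]
finger_gap: 0.0855
```

```bash
python3 - <<'E'
from h import *
st(); print(plan([0.5775,0.0003,0.0188],down(-30)))
E
```

```text
t 28.0 p [5.787e-01 1.000e-04 2.000e-02] yaw -30.01 z [ 0.003 -0.    -1.   ] F [ 0.7  0.5 -0.7] M [ 0.05 -0.03 -0.07] gap 0.0855 q [-0.193  0.546  1.717  0.     0.876  0.331]
([-0.0027, 0.001, 0.003], [-0.0005, -0.0013, -0.0])
```

Emit:
drive_tool:
  travel:
    - [-0.0027,0.001,0.003]
    - [-0.0027,0.001,0.003]
    - [-0.0027,0.001,0.003]
    - [-0.0027,0.001,0.003]
    - [-0.0027,0.001,0.003]
    - [-0.0027,0.001,0.003]
    - [-0.0027,0.001,0.003]
    - [-0.0027,0.001,0.003]
    - [-0.0027,0.001,0.003]
  rotation:
    - [0,-0.001,0]
    - [0,-0.001,0]
    - [0,-0.001,0]
    - [0,-0.001,0]
    - [0,-0.001,0]
    - [0,-0.001,0]
    - [0,-0.001,0]
    - [0,-0.001,0]
    - [0,-0.001,0]
  jaw: [-1,-1,0,0.4,1,1,1,1,1]
  newtons: 80

```text
time: 28.9
ee_pos: [0.5773, 0.0003, 0.0188]
tcp_rot: [0.966, -0.259, 0.0, -0.0]
contact_force: [-1.4, 0.1, 6.2]
finger_gap: 0.0532
```

```bash
python3 - <<'E'
from h import *
from rig import manip
st()
s=manip.snapshot("wrist"); np.savez(f"w_wrist.npz",**s); cv2.imwrite(f"pics/w_wrist.png",s["img"][:,:,::-1])
tray(s,(.5775,0),0)
E
```

```text
t 28.9 p [5.773e-01 3.000e-04 1.880e-02] yaw -30.01 z [ 0.001  0.001 -1.   ] F [-1.4  0.1  6.2] M [ 0.01  0.18 -0.08] gap 0.0532 q [-1.930e-01  5.470e-01  1.719e+00  1.000e-03  8.750e-01  3.300e-01]
collar n 7560 z 0.027 c [5.767e+02 5.000e-01] r 28.5 rect [558.7   0.8] [123.5 199. ] 89.97
post px [448.9 160. ] n 1106 [0.6461 0.023  0.0399] ray@top [0.6461 0.0231 0.04  ]
post px [502.5 277.9] n 1033 [ 0.6463 -0.0201  0.0396] ray@top [ 0.6462 -0.0198  0.04  ]
post px [ 25.  314.3] n 1009 [0.5079 0.0448 0.0394] ray@top [0.5085 0.045  0.04  ]
```

View pics/w_wrist.png

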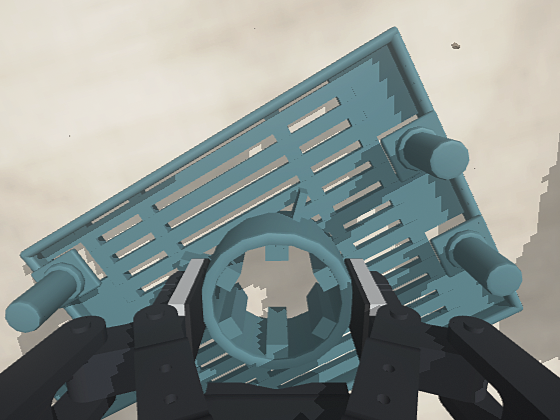

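Emit:
drive_tool:
  travel:
    - [0,0,-0.02]
    - [0,0,-0.06]
    - [0,0,-0.14]
    - [0,0,-0.23]
    - [0,0,-0.32]
    - [0,0,-0.41]
    - [0,0,-0.5]
    - [0,0,-0.52]
    - [0,0,-0.52]
  rotation:
    - [0,0,0]
    - [0,0,0]
    - [0,0,0]
    - [0,0,0]
    - [0,0,0]
    - [0,0,0]
    - [0,0,0]
    - [0,0,0]
    - [0,0,0]
  jaw: [1,1,1,1,1,1,1,1,1]

```text
time: 29.85
ee_pos: [0.5774, 0.0002, 0.2272]
tcp_rot: [0.966, -0.259, 0.001, -0.0]
contact_force: [-0.1, -1.1, -2.7]
finger_gap: 0.0531
```

```bash
python3 - <<'E'
from h import *
from rig import manip
st()
s=manip.snapshot("wrist"); np.savez(f"x_wrist.npz",**s)
tray(s,(.5775,0),.2072)
print(plan([0.56,-0.15,0.225],down(-120))); print(plan([0.491,-.3107,.225],down(-181.2),[.56,-.15,.225],down(-120)))
E
```

```text
t 29.85 p [5.774e-01 2.000e-04 2.272e-01] yaw -30.0 z [ 0.002  0.    -1.   ] F [-0.1 -1.1 -2.7] M [ 0.02  0.   -0.03] gap 0.0531 q [-1.930e-01  3.190e-01  1.497e+00  1.000e-03  1.324e+00  3.300e-01]
collar n 7731 z 0.2353 c [5.768e+02 5.000e-01] r 28.3 rect [5.59e+02 1.00e-01] [198.9 124.3] 0.18
post px [447.9 158.1] n 1272 [0.6463 0.0235 0.2482] ray@top [0.6466 0.0231 0.2472]
post px [424.6 161.6] n 17 [0.641  0.0248 0.245 ] ray@top [0.6404 0.0255 0.2472]
post px [501.8 276.8] n 1109 [ 0.6465 -0.02    0.2479] ray@top [ 0.6467 -0.0205  0.2472]
post px [ 25.2 314.5] n 959 [0.5079 0.0446 0.2477] ray@top [0.5075 0.0446 0.2472]
([0.1523, 0.346, 0.0003], [0.0006, 0.0008, 0.7854])
([0.4342, -0.0515, 0.0], [0.0, 0.0, 0.5341])
```

Emit:
drive_tool:
  travel:
    - [0,0.01,0]
    - [0.02,0.04,0]
    - [0.04,0.08,0]
    - [0.05,0.12,0]
    - [0.07,0.16,0]
    - [0.09,0.2,0]
    - [0.11,0.25,0]
    - [0.13,0.3,0]
    - [0.15,0.34,0]
    - [0.152,0.346,0]
    - [0.152,0.346,0]
    - [0.152,0.346,0]
  rotation:
    - [0,0,0.04]
    - [0,0,0.1]
    - [0,0,0.17]
    - [0,0,0.24]
    - [0,0,0.31]
    - [0,0,0.38]
    - [0,0,0.45]
    - [0,0,0.52]
    - [0,0,0.59]
    - [0,0,0.66]
    - [0,0,0.73]
    - [0,0,0.785]
  jaw: [1,1,1,1,1,1,1,1,1,1,1,1]

```text
time: 31.1
ee_pos: [0.5589, -0.1498, 0.2224]
tcp_rot: [-0.498, 0.867, 0.003, -0.002]
contact_force: [0.1, 1.4, -2.0]
finger_gap: 0.0535
```

```bash
python3 - <<'E'
from h import *
st()
print(plan([0.491,-.3107,.225],down(-181.2),[.56,-.15,.2268],down(-120)))
E
```

```text
t 31.1 p [ 0.5589 -0.1498  0.2224] yaw -120.31 z [-0.006  0.003 -1.   ] F [ 0.1  1.4 -2. ] M [-0.01 -0.04 -0.05] gap 0.0535 q [-0.455  0.329  1.494  0.     1.325  1.645]
([0.4342, -0.0515, 0.0045], [0.0, 0.0, 0.5341])
```

Emit:
drive_tool:
  travel:
    - [0.03,0,0]
    - [0.08,-0.01,0]
    - [0.14,-0.015,0]
    - [0.2,-0.02,0]
    - [0.27,-0.03,0]
    - [0.33,-0.04,0]
    - [0.39,-0.046,0]
    - [0.434,-0.0515,0]
    - [0.434,-0.0515,0]
    - [0.434,-0.0515,0]
    - [0.434,-0.0515,0]
  rotation:
    - [0,0,0.06]
    - [0,0,0.12]
    - [0,0,0.18]
    - [0,0,0.25]
    - [0,0,0.32]
    - [0,0,0.39]
    - [0,0,0.45]
    - [0,0,0.51]
    - [0,0,0.534]
    - [0,0,0.534]
    - [0,0,0.534]
  jaw: [1,1,1,1,1,1,1,1,1,1,1]

```text
time: 32.2
ee_pos: [0.4908, -0.3099, 0.2236]
tcp_rot: [0.009, 1.0, 0.002, -0.002]
contact_force: [-0.1, -0.7, -0.9]
finger_gap: 0.0533
```

```bash
python3 - <<'E'
from h import *
from rig import manip
st()
s=manip.snapshot("wrist"); np.savez(f"y_wrist.npz",**s); cv2.imwrite(f"pics/y_wrist.png",s["img"][:,:,::-1])
tray(s,(.491,-.3107),.206)
st()
print(plan([0.491,-.3107,.18],down(-181.2)))
E
```

```text
t 32.2 p [ 0.4908 -0.3099  0.2236] yaw 178.93 z [-0.004  0.004 -1.   ] F [-0.1 -0.7 -0.9] M [-0.01  0.    0.  ] gap 0.0533 q [-0.755  0.331  1.489  0.     1.327  2.405]
collar n 5730 z 0.2318 c [ 497.  -307.6] r 34.6 rect [ 505.3 -300.4] [199.1 123.8] 29.1
post px [446.5 157.6] n 1110 [ 0.4408 -0.3631  0.2444] ray@top [ 0.4415 -0.3634  0.246 ]
post px [493.3 285.7] n 158 [ 0.4217 -0.3222  0.2447] ray@top [ 0.4226 -0.323   0.246 ]
post px [518.5 283.8] n 19 [ 0.4137 -0.3226  0.2445] ray@top [ 0.4148 -0.3234  0.246 ]
post px [ 25.7 318.7] n 542 [ 0.5716 -0.3132  0.2442] ray@top [ 0.5702 -0.3143  0.246 ]
t 32.25 p [ 0.4911 -0.3099  0.2241] yaw 178.94 z [-0.003  0.003 -1.   ] F [ 0.4 -0.2 -2.1] M [ 0.   -0.01  0.04] gap 0.0532 q [-0.755  0.33   1.489  0.     1.327  2.405]
([-0.0002, -0.0023, 0.1101], [0.0015, -0.0015, 0.0013])
```

View pics/y_wrist.png

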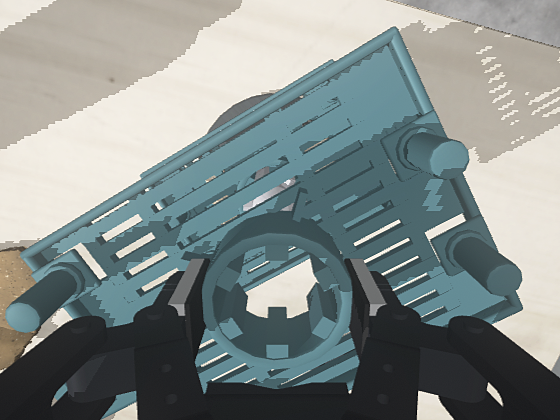

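Emit:
drive_tool:
  travel:
    - [0,-0.0023,0.03]
    - [0,-0.0023,0.07]
    - [0,-0.0023,0.11]
    - [0,-0.0023,0.14]
    - [0,-0.0023,0.165]
    - [0,-0.0023,0.17]
    - [0,-0.0023,0.17]
    - [0,-0.0023,0.17]
  rotation:
    - [0.0012,-0.0012,0.0015]
    - [0.0012,-0.0012,0.0015]
    - [0.0012,-0.0012,0.0015]
    - [0.0012,-0.0012,0.0015]
    - [0.0012,-0.0012,0.0015]
    - [0.0012,-0.0012,0.0015]
    - [0.0012,-0.0012,0.0015]
    - [0.0012,-0.0012,0.0015]
  jaw: [1,1,1,1,1,1,1,1]

```text
time: 33.05
ee_pos: [0.4918, -0.3119, 0.1583]
tcp_rot: [0.011, 1.0, -0.001, 0.001]
contact_force: [-0.5, 0.1, -2.3]
finger_gap: 0.0537
```

```bash
python3 - <<'E'
from h import *
from rig import manip
st()
s=manip.snapshot("wrist"); np.savez(f"z_wrist.npz",**s); cv2.imwrite(f"pics/z_wrist.png",cv2.resize(s["img"][200:400,180:380,::-1],(600,600)))
st()
print(plan([0.491,-.3107,.146],down(-181.2)))
E
```

```text
t 33.05 p [ 0.4918 -0.3119  0.1583] yaw 178.68 z [ 0.002 -0.002 -1.   ] F [-0.5  0.1 -2.3] M [0.   0.06 0.03] gap 0.0537 q [-0.757  0.384  1.58  -0.     1.174  2.408]
t 33.1 p [ 0.4918 -0.3119  0.1584] yaw 178.68 z [ 0.003 -0.003 -1.   ] F [ 0.9 -0.6 -1.4] M [-0.04  0.02  0.01] gap 0.0532 q [-0.757  0.384  1.58  -0.     1.174  2.408]
([0.0022, 0.0031, 0.031], [-0.0013, 0.0013, -0.001])
```

View pics/z_wrist.png

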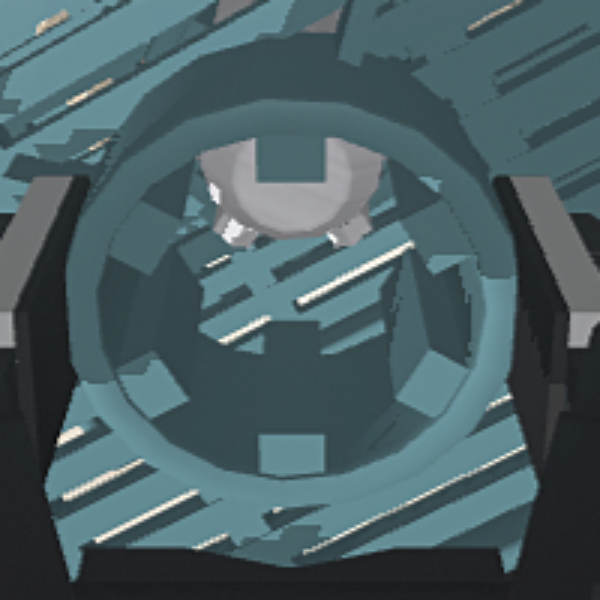

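The column top (292,190 in the crop) is centred laterally in the bore and the teeth sit between the keys. I'll correct about 1 mm and go down.

Emit:
drive_tool:
  travel:
    - [0.0015,0.0025,0.01]
    - [0.0015,0.0025,0.03]
    - [0.0015,0.0025,0.045]
    - [0.0015,0.0025,0.055]
    - [0.0015,0.0025,0.055]
    - [0.0015,0.0025,0.055]
  rotation:
    - [-0.0008,0.0008,-0.0008]
    - [-0.0008,0.0008,-0.0008]
    - [-0.0008,0.0008,-0.0008]
    - [-0.0008,0.0008,-0.0008]
    - [-0.0008,0.0008,-0.0008]
    - [-0.0008,0.0008,-0.0008]
  jaw: [1,1,1,1,1,1]

```text
time: 33.7
ee_pos: [0.4908, -0.3106, 0.1354]
tcp_rot: [0.011, 1.0, 0.0, -0.0]
contact_force: [0.9, 0.1, -2.8]
finger_gap: 0.0532
```

```bash
python3 - <<'E'
from h import *
st()
print(plan([0.491,-.3107,.124],down(-181.2)))
E
```

```text
t 33.7 p [ 0.4908 -0.3106  0.1354] yaw 178.77 z [-0.  0. -1.] F [ 0.9  0.1 -2.8] M [ 0.01 -0.    0.01] gap 0.0532 q [-0.756  0.407  1.607 -0.     1.128  2.407]
([-0.0005, -0.0003, 0.0285], [0.0002, -0.0002, -0.0003])
```

Emit:
drive_tool:
  travel:
    - [0,0,0.005]
    - [0,0,0.01]
    - [0,0,0.015]
    - [0,0,0.02]
    - [0,0,0.02]
  rotation:
    - [0,0,0]
    - [0,0,0]
    - [0,0,0]
    - [0,0,0]
    - [0,0,0]
  jaw: [1,1,1,1,1]

```text
time: 34.2
ee_pos: [0.4907, -0.3105, 0.1272]
tcp_rot: [0.011, 1.0, 0.0, -0.0]
contact_force: [-1.5, 0.1, -2.1]
finger_gap: 0.0533
```

```bash
python3 - <<'E'
from h import *
st()
E
```

```text
t 34.2 p [ 0.4907 -0.3105  0.1272] yaw 178.77 z [-0.  0. -1.] F [-1.5  0.1 -2.1] M [-0.01 -0.03 -0.02] gap 0.0533 q [-0.756  0.415  1.616  0.     1.111  2.407]
```

No resistance so far. The final few millimetres go down gently.

Emit:
drive_tool:
  travel:
    - [0,0,0.003]
    - [0,0,0.006]
    - [0,0,0.009]
    - [0,0,0.011]
    - [0,0,0.013]
    - [0,0,0.013]
  rotation:
    - [0,0,0]
    - [0,0,0]
    - [0,0,0]
    - [0,0,0]
    - [0,0,0]
    - [0,0,0]
  jaw: [1,1,1,1,1,1]

```text
time: 34.8
ee_pos: [0.4908, -0.3106, 0.1228]
tcp_rot: [0.011, 1.0, -0.0, -0.0]
contact_force: [-0.8, 1.1, 1.7]
finger_gap: 0.0535
```

```bash
python3 - <<'E'
from h import *
from rig import manip
st()
s=manip.snapshot("wrist"); np.savez(f"aa_wrist.npz",**s)
tray(s,(.491,-.3107),.104)
E
```

```text
t 34.8 p [ 0.4908 -0.3106  0.1228] yaw 178.77 z [-0. -0. -1.] F [-0.8  1.1  1.7] M [0.15 0.24 0.04] gap 0.0535 q [-0.756  0.42   1.621 -0.     1.1    2.407]
collar n 7538 z 0.1309 c [ 497.  -308.5] r 34.6 rect [ 505.3 -301.3] [198.2 124.4] 28.68
post px [446.5 158.6] n 1423 [ 0.4406 -0.3632  0.1435] ray@top [ 0.4408 -0.3633  0.144 ]
post px [492.9 287.5] n 111 [ 0.4217 -0.3219  0.1437] ray@top [ 0.4219 -0.3221  0.144 ]
post px [519.1 282.9] n 17 [ 0.4136 -0.3233  0.1435] ray@top [ 0.4139 -0.3235  0.144 ]
post px [ 28.4 323.2] n 276 [ 0.571  -0.3123  0.1438] ray@top [ 0.5708 -0.3125  0.144 ]
```

Emit:
drive_tool:
  travel:
    - [0,0,0.001]
    - [0,0,0.002]
    - [0,0,0.002]
    - [0,0,0]
    - [0,0,0]
    - [0,0,0]
    - [0,0,0]
    - [0,0,-0.02]
    - [0,0,-0.06]
    - [0,0,-0.14]
    - [0,0,-0.23]
    - [0,0,-0.31]
    - [0,0,-0.36]
    - [0,0,-0.36]
    - [0,0,-0.36]
  rotation:
    - [0,0,0]
    - [0,0,0]
    - [0,0,0]
    - [0,0,0]
    - [0,0,0]
    - [0,0,0]
    - [0,0,0]
    - [0,0,0]
    - [0,0,0]
    - [0,0,0]
    - [0,0,0]
    - [0,0,0]
    - [0,0,0]
    - [0,0,0]
    - [0,0,0]
  jaw: [1,1,1,0,-0.5,-1,-1,-1,-1,-1,-1,-1,-1,-1,-1]

```text
time: 36.35
ee_pos: [0.4909, -0.3106, 0.2666]
tcp_rot: [0.011, 1.0, -0.0, 0.0]
contact_force: [-0.3, 0.7, -0.3]
finger_gap: 0.0853
```

```bash
python3 - <<'E'
from h import *
from rig import manip
st()
s=manip.snapshot("wrist"); np.savez(f"ab_wrist.npz",**s); cv2.imwrite("pics/ab_wrist.png",s["img"][:,:,::-1])
tray(s,(.491,-.3107),.104)
W=world(s)
s=manip.snapshot("scene"); np.savez(f"ab_scene.npz",**s); cv2.imwrite(f"pics/ab_scene.png",cv2.resize(s["img"][220:380,240:440,::-1],None,fx=3,fy=3,interpolation=cv2.INTER_CUBIC))
t=manip.snapshot("top"); np.savez("ab_top.npz",**t); cv2.imwrite("pics/ab_top.png",t["img"][:,:,::-1])
E
```

```text
t 36.35 p [ 0.4909 -0.3106  0.2666] yaw 178.77 z [ 0. -0. -1.] F [-0.3  0.7 -0.3] M [ 0.   -0.03  0.02] gap 0.0853 q [-0.756  0.301  1.425  0.     1.415  2.407]
collar n 1909 z 0.1309 c [ 490.6 -310. ] r 27.8 rect [ 505.8 -301.7] [198.2 123.8] 28.25
post px [352.3 124.5] n 264 [ 0.4399 -0.3627  0.1436] ray@top [ 0.44   -0.3627  0.144 ]
post px [381.1 181.7] n 220 [ 0.419  -0.3241  0.1436] ray@top [ 0.4191 -0.3242  0.144 ]
post px [159.  203.9] n 31 [ 0.5717 -0.3118  0.1439] ray@top [ 0.5717 -0.3118  0.144 ]
post px [223.8 299.2] n 49 [ 0.5315 -0.2369  0.1438] ray@top [ 0.5314 -0.237   0.144 ]
```

View pics/ab_wrist.png

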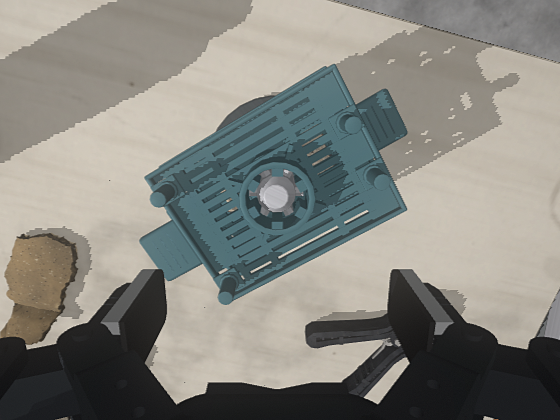

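View pics/ab_scene.png

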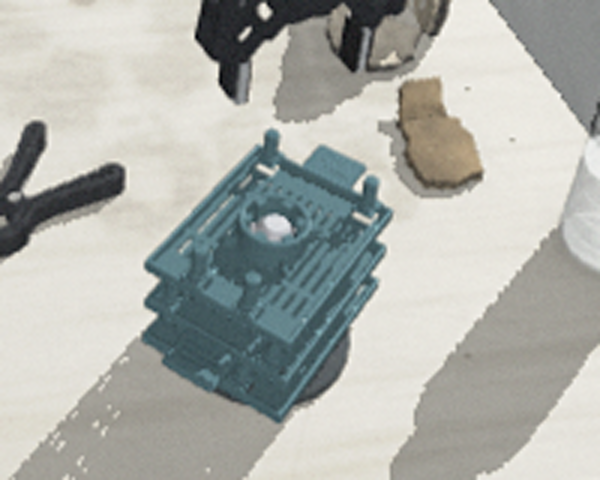

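View pics/ab_top.png

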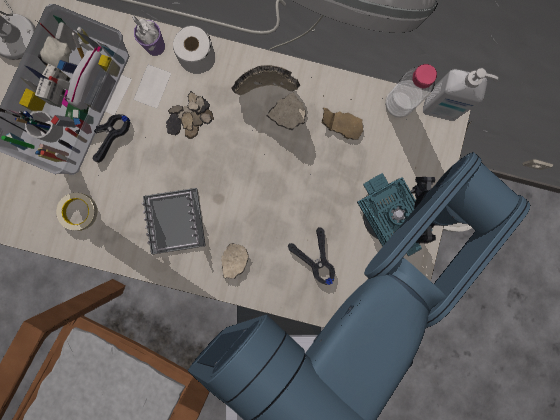

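The wrist view shows the upper tray home: its tab at (170,250), the middle tray's tab opposite at (383,117), and the column top at (277,195) centred in the collar. The scene crop shows three evenly spaced, level trays, and the top view shows the big sherd unmoved at (236,261). The gripper is clear.

```bash
python3 - <<'E'
from h import *
from rig import manip
st(); print(manip.sign_off())
E
```

```text
t 36.5 p [ 0.4903 -0.3101  0.2648] yaw 178.76 z [-0.002  0.002 -1.   ] F [ 0.2 -0.4 -1.1] M [-0.03 -0.02  0.  ] gap 0.0854 q [-0.756  0.303  1.427  0.     1.415  2.407]
the job is handed in; nothing more can be done
None
```

Both trays are on the column, and I handed the job in at 36.5 s; the system gave no verdict.

- **Flat-lying tray:** I gripped it by the collar, turned it about 48° and lowered it onto the low tray with its tab opposite. The last check of this tray, right after release, showed all four post tops at 0.104 m. Its collar was within about 1 mm of the column's axis.
- **Rack tray:** I gripped its tab across the width and lifted it out. I then tipped it onto its far edge and let it pivot down flat in a light grip. I regrasped it by the collar, turned it and lowered it onto the first tray, tab the same way as the low tray's.

**Last checks:**
- The upper tray's post tops read 0.1436–0.1439 m, so it is level and at its 104 mm seat.
- Its collar centre was about 1 mm from the axis, and its tab yaw was about 28.3–28.7°, against 28.8° for the low tray.
- The gripper was well clear with no contact force, and the big sherd is where it was in the top view.

**Not checked:** the drying sherds are hidden under the stacked trays, so I could not measure them at the end. Nothing came near them and no unexpected forces showed.

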